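Index rod through the drilling jig

ROBOT

A 6-joint arm with a two-finger parallel gripper is mounted at the origin on the work surface. World frame = base frame: x ahead of the robot, y to its left, z up, the work surface at z = 0. Lengths are in m, angles in degrees, forces in N, time in s.
With the tool pointing down it reaches from about 0.25 to 0.725 m from the base axis. Payload 9.7 kg.
Tool frame: the origin (TCP) lies at the very end of the fingers, on their centre line; the grasp point (between the pads) lies 19 mm behind it; z points along the fingers, x is the direction in which the jaws open and shut, and the axes are right-handed (so a half turn about z gives the same grasp; the last joint's range is limited). The gripper opens to 85 mm and grips with 20 to 120 N. Pads are 22 mm wide; open, the fingers measure 114 mm over their backs; the gripper's body (76 mm by 85 mm) begins 54 mm behind the grasp point. The pads swing forward as they close: fully open they stand 13 mm farther back than shut.
Start: joints at [-65.489, 4.979, 10.078, 95.1, 0, 90], TCP at [0.228, -0.5, 0.198] pointing down, gripper open.
Joint ranges: [-179.16, 179.16], [-48.56, 103.87], [-65.8, 70.77], [-126.05, 130.52], [-82.76, 87.17], [-180, 180]. Speed limits (degrees/s): [127.2, 127.2, 147.25, 180, 180, 180].

INTERFACE

Orientations are given as a 3x3 rotation matrix whose columns are the frame's x, y, z axes.
In Python, from bench import readout, eyes, job_done gives the robot as it stands. The module is installed in compiled form; this text tells all that it offers.
- The arm moves only by the shell command python3 -m crank 'ROWS'. ROWS is JSON, a list of rows, each a list of 3 entries, a list of its own where there are three numbers: the shift along the tool's x, y, z in m, then the turn, a rotation vector about the tool's x, y, z in degrees, then the opening, from 0 (shut) to 1 (fully open). A call has 1 to 8 rows; each row is the pose to reach, as a shift and turn from the pose commanded when the call began, along the tool's axes at that moment; what a row does not reach only later rows make up. A row lasts 1/12 s, in which the tool goes at most 41.7 mm and 7.16 degrees, less where a joint would pass 70% of its speed; a pose out of reach is approached as far as the arm can. A call with a gripper value outside its range is refused whole. The fingers move at their own pace and stop on an object; the grip force is fixed at half the most. Time passes only in rows, so rows that repeat a pose let the fingers close. It gives the time, the measured TCP pose, the force and the opening at its end, in the units of the state.
- readout.sense(): the state, without advancing time (a new reading comes with each control period).
- eyes.snapshot(name): name is "scene" or "side" or "wrist"; returns a dict with "frame" (480x640x3 uint8, red, green, blue), "depth" (480x640 float32, m along the optical axis (not along the pixel's ray), 0 where there is no reading), "mtx" (3x3 intrinsics, pixels), "R" (3x3) and "t" (3): a world point X has camera coordinates R X + t; the wrist camera has in their place "mount" (4x4, takes a point from camera to tool coordinates, whose origin is the TCP and whose axes are the tool frame's). Camera axes: x right, y down, z forward; pixel columns grow to the right and rows downward; lengths in m; the calibration is good to about 2 mm. A picture is of the moment at which its call begins: read the wrist's pose just before it.
- job_done(): hands the job in, once; it reports no verdict.
The state is a dict: "time": time; "joint_pos": joint angles; "dq": joint speeds; "joint_torque": joint torques, N m; "tool_pos": TCP position; "tool_rot": TCP orientation; "force": force on the tool from outside, world axes, zero at the start; "wrist_torque": the same for the moment, N m; "width": finger opening in m.
Only numpy, scipy, OpenCV 4.12 (cv2) and the standard library are available. Lean on these libraries where they do the work, as an engineer would, in place of code of your own. Each camera call takes 0.05 s, during which the arm holds its last target.

TASK

Push the jig's sliding carriage along its bars until it clicks into its station under the green bridge. Then take the red-handled index rod from its wooden stand and thread it down through the bridge's bushing and on through the carriage's bushing until its nose shows below, and finish still holding the rod there, its collar about a finger's width (15 mm) above the bridge and not resting on it. Leave the glue bottle, the hand plane and the offcut alone.

Things in the scene. Friction and masses are not known exactly. Their poses are not given: they have to be found in the camera images.
- carriage (a joint): slide of the aluminium carriage on the jig, m: 0 at the station (red marks in line), starts -0.140 to -0.080, stops -0.150 and +0.030; grows along y of upper_bush. Friction about 0.8 N. A sprung ball detent: resists from about -17 mm, 5 to 7 N pushes it over, from about -5 mm it draws the carriage to 0; past about +7 mm the carriage is out on the far side and must be brought back.
- push_block (a point): centre of the orange push block on the carriage, 40 (jig x) by 20 (jig y, sliding direction) by 46 mm tall, centre at height 89 mm, top 112 mm; 108 mm behind (-y of) the carriage's bushing. Push its -y face or pinch its 20 mm. 28 mm ahead of its front face begins a wooden workpiece fixed on the carriage, top at 92 mm, bolt heads to 98 mm. Axes as the jig's.
- upper_bush (a point): centre of the top mouth of the bridge's bushing, a fixed brass 44 mm square block with a vertical 14 mm through hole; top at height 130 mm, underside 110 mm. z: hole axis; y: the way the carriage slides to the station; x: towards the green bridge post (26 by 60 mm, 130 mm tall, centre 85 mm off). Base board 12 mm thick, x -70 to +110 mm, y -275 to +135 mm.
- lower_bush (a point): centre of the top mouth of the carriage's bushing, a like brass block with a vertical 14 mm through hole; top at height 70 mm, underside at 50 mm, free space below down to the base board at 12 mm. Moves with the carriage, axes as the jig's.
- rod_handle (a point): centre of the index rod's red handle, 24 mm diameter, 50 mm long; z up along the rod. Rod: 170 mm, about 0.18 kg; from the tip a 10 mm tapered nose (5 to 12 mm diameter), 12 mm steel shaft to 112 mm, 28 mm collar from 112 to 120 mm, handle to 170 mm. At first it hangs upright in the stand by its collar, handle centre at height 151 mm; lift it 116 mm or more to clear the stand.
- rod_tip (a point): point of the rod's nose, 145 mm below the handle's centre; z along the rod upwards.
- rod_collar (a point): centre of the collar's underside on the rod's axis, 112 mm above the tip; z along the rod upwards.
- rack: the rod's wooden stand, fixed to the bench; 100 by 100 mm foot, 80 by 80 mm top plate with a 16 mm hole in its middle, top at height 118 mm; origin at the middle of its underside.
- glue_mid (a point): middle of a white glue bottle, 60 mm in diameter, 150 mm tall; a bystander.
- plane: wooden hand plane, 200 by 56 by 85 mm, origin at the middle of its sole; a bystander.
- offcut: dark wooden offcut lying flat, 70 by 140 by 28 mm, origin at the middle of its underside; a bystander.
Mind the look-alikes: they are no part of the job. Of the things that look like the part that bears rod_handle, the largest one is meant.

How it is judged (in metres and radians):
On the way, in this order (a step that is already met when the one before it is completed fails the run):
1. the carriage sits in its station, within 4 mm, the rod not yet in the bridge (value of joint carriage between -0.004 and 0.004 m and horizontal distance between rod_tip and upper_bush above 0.03 m), for 0.3 s.
2. the rod's nose has come through the bridge's bushing, the carriage still in its station (value of joint carriage between -0.004 and 0.004 m and angle between the z axis of rod_tip and the z axis of upper_bush, either way round below 0.05 rad and z of rod_tip in the frame of upper_bush below -0.022 m and horizontal distance between rod_tip and upper_bush below 0.005 m).
3. the rod spans both bushings (value of joint carriage between -0.004 and 0.004 m and z of rod_tip in the frame of lower_bush below -0.022 m and z of rod_collar in the frame of upper_bush above 0.004 m and horizontal distance between rod_tip and lower_bush below 0.004 m and horizontal distance between rod_collar and upper_bush below 0.004 m and angle between the z axis of rod_tip and the z axis of upper_bush, either way round below 0.05 rad), for 0.1 s.
At the end, for the whole second after the job is handed in: Carriage within 4 mm of its station; rod upright (0.05 rad), on both bushings' axes (4 mm), tip at least 2 mm below the carriage bushing's underside, collar at least 4 mm above the bridge's bushing, held by the fingers with over 2 N, at rest (all of step 3 and contact force between the fingers and rod above 2 N and linear speed of rod below 0.03 m/s); the arm keeps its last pose, push and grip.
It fails at once if the glue bottle is shoved or knocked over (distance of glue_mid from where it was at the start of the episode above 0.03 m or angle between glue_mid's own z axis and vertical above 0.4 rad).
It fails at once if the hand plane is shoved or knocked over (distance of plane from where it was at the start of the episode above 0.03 m or angle between plane's own z axis and vertical above 0.4 rad).
It fails at once if the offcut is shoved or knocked over (distance of offcut from where it was at the start of the episode above 0.03 m or angle between offcut's own z axis and vertical above 0.4 rad).
It also fails if it takes over 64 s, if anything falls off the work surface, if the arm or the gripper's body presses on something with over 40 N, if the wrist force passes 120 N, or if a joint passes its speed limit or range.

## Working session

There is one attempt and no reset: what is moved stays moved. The work goes in short steps, Python scripts to look and compute and a shell command to move; the robot and the scene stay as the last step left them, time stands still between calls to the robot, and variables do not carry over. Pictures are saved under pics/ and viewed, and the job is handed in when it is done.

```bash
mkdir -p pics; cat > h.py <<'E'
import numpy as np, cv2
from bench import readout, eyes
def snap(name,save=None):
    s=readout.sense(); d=eyes.snapshot(name)
    if name=="wrist":
        M=np.array(d["mount"]);R=np.array(s["tool_rot"]);p=np.array(s["tool_pos"])
        d["Rwc"]=R@M[:3,:3]; d["twc"]=R@M[:3,3]+p
    else:
        R=np.array(d["R"]);t=np.array(d["t"]); d["Rwc"]=R.T; d["twc"]=-R.T@t
    if save:
        cv2.imwrite("pics/"+save+".png",d["frame"][:,:,::-1]); np.savez("pics/"+save+".npz",**{k:d[k] for k in("frame","depth","mtx","Rwc","twc")})
    return d
def load(n): return dict(np.load("pics/"+n+".npz"))
def cloud(d):
    K=np.array(d["mtx"]);z=d["depth"];v,u=np.mgrid[0:z.shape[0],0:z.shape[1]]
    P=np.stack([(u-K[0,2])/K[0,0]*z,(v-K[1,2])/K[1,1]*z,z],-1)@d["Rwc"].T+d["twc"]
    P[z<=0]=np.nan
    return P
E
python3 - <<'E'
from h import *
s=readout.sense(); print(s)
for n in("scene","side","wrist"):
    d=snap(n,n+"0"); print(n,d["twc"],d["Rwc"].round(3).tolist(), np.array(d["mtx"]).tolist())
E
```

```text
{'time': 0.0, 'joint_pos': array([-6.54897248e+01,  5.01096788e+00,  1.00325702e+01,  9.51010835e+01,
        6.85039414e-04,  9.00002143e+01]), 'dq': array([ 0.02743831, -0.14163361,  0.13153189,  0.03844073, -0.02599559,
       -0.014229  ]), 'joint_torque': array([-2.07135354e-04, -5.20394361e+01,  4.64801109e+01,  1.64316874e-02,
        2.95111136e-05,  2.22921521e-07]), 'tool_pos': array([ 0.22805055, -0.50016435,  0.19716752]), 'tool_rot': array([[ 4.14852622e-01, -9.09888445e-01, -5.64613795e-04],
       [-9.09887563e-01, -4.14853006e-01,  1.26716341e-03],
       [-1.38720908e-03, -1.19509940e-05, -9.99999038e-01]]), 'force': array([-0.4826238 ,  0.7521999 , -0.96716056]), 'wrist_torque': array([ 0.00458597, -0.03905117,  0.01112799]), 'width': 0.085279961343222}
scene [1.22438894 0.6776471  0.97011338] [[-0.719, 0.441, -0.538], [0.695, 0.436, -0.571], [-0.017, -0.785, -0.62]] [[536.0527922147787, 0.0, 330.0189995609923], [0.0, 536.0527922147787, 239.39696698035624], [0.0, 0.0, 1.0]]
side [0.37637157 0.66993823 0.77675066] [[-0.986, -0.112, 0.12], [-0.164, 0.639, -0.752], [0.007, -0.761, -0.648]] [[480.18322589842194, 0.0, 315.77452305288404], [0.0, 480.18322589842194, 232.97758763172777], [0.0, 0.0, 1.0]]
wrist [ 0.29412161 -0.47030521  0.37221882] [[0.415, -0.871, -0.262], [-0.91, -0.398, -0.119], [-0.001, 0.287, -0.958]] [[421.5659127153287, 0.0, 316.73631434159563], [0.0, 421.5659127153287, 247.04464847753485], [0.0, 0.0, 1.0]]
```

View pics/scene0.png

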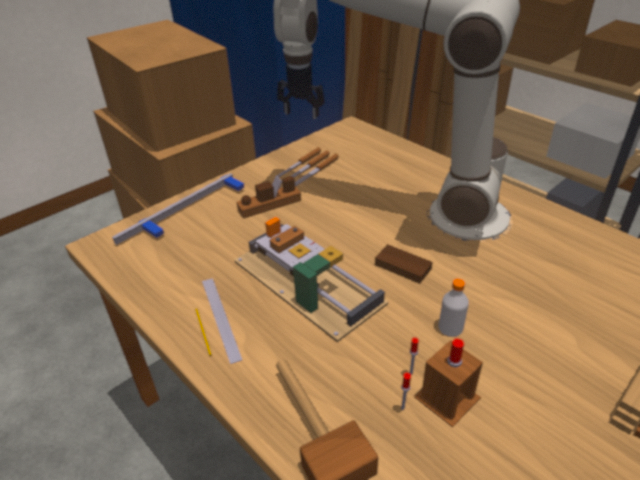

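View pics/side0.png

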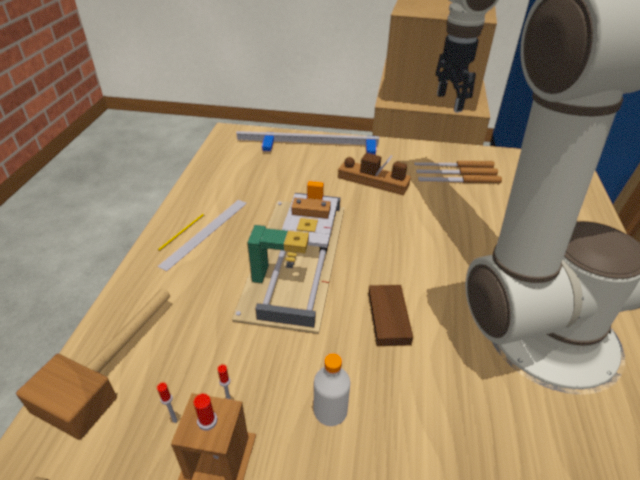

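View pics/wrist0.png

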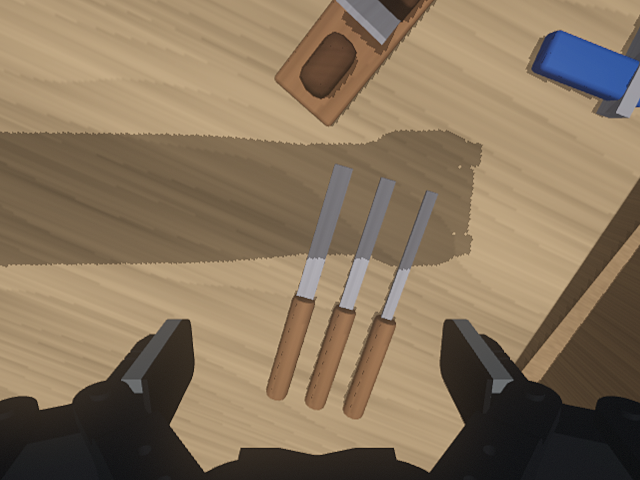

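The scene view shows the jig at about (310,275) px, with the orange block at (273,227) and the green bridge at (310,280). The plane is at (270,195), the offcut at (404,263) and the glue at (453,310). Red-handle candidates are the large one in the stand at (456,351), and small screwdriver-like ones at (414,345) and (407,381). I choose the one in the stand because it is the largest. Next I'll measure and crop.

```bash
python3 - <<'E'
from h import *
for n in("scene0","side0"):
    d=load(n);P=cloud(d);hsv=cv2.cvtColor(d["frame"],cv2.COLOR_RGB2HSV);H,S,V=[hsv[...,i].astype(int) for i in range(3)]
    print(n)
    for c,m in dict(red=((H<5)|(H>175))&(S>200)&(V>100),orange=(H>8)&(H<16)&(S>200)&(V>180),green=(H>60)&(H<90)&(S>120),brass=(H>18)&(H<28)&(S>150)&(V>100)).items():
        k,l,st,ce=cv2.connectedComponentsWithStats(m.astype(np.uint8))
        for i in range(1,k):
            if st[i,4]<25: continue
            p=P[l==i];p=p[np.isfinite(p[:,0])]
            if len(p)<10: continue
            print(c,ce[i].round(0),st[i,4],"med",np.median(p,0).round(3),"lo",np.percentile(p,3,0).round(3),"hi",np.percentile(p,97,0).round(3))
d=load("scene0");f=d["frame"]
a=cv2.resize(f[210:345,230:395],None,fx=4.5,fy=4.2);b=cv2.resize(f[320:430,380:500],None,fx=4,fy=4)
cv2.imwrite("pics/c1.png",a[:,:,::-1]);cv2.imwrite("pics/c2.png",b[:,:,::-1])
d=load("side0");f=d["frame"]
a=cv2.resize(f[175:335,225:355],None,fx=3.7,fy=3.7);cv2.imwrite("pics/c3.png",a[:,:,::-1])
E
```

```text
scene0
red [415. 343.] 42 med [0.596 0.259 0.112] lo [0.588 0.252 0.093] hi [0.599 0.263 0.117]
red [458. 347.] 130 med [0.588 0.353 0.173] lo [0.576 0.34  0.136] hi [0.595 0.358 0.178]
red [407. 377.] 47 med [0.675 0.302 0.114] lo [0.667 0.296 0.104] hi [0.681 0.308 0.117]
orange [272. 221.] 55 med [ 0.533 -0.285  0.112] lo [ 0.484 -0.347  0.062] hi [ 0.548 -0.277  0.116]
orange [458. 282.] 73 med [0.418 0.235 0.149] lo [0.406 0.225 0.146] hi [0.429 0.247 0.151]
brass [299. 250.] 120 med [ 0.532 -0.178  0.07 ] lo [ 0.516 -0.195  0.063] hi [ 0.551 -0.159  0.073]
brass [331. 254.] 192 med [ 0.53  -0.054  0.129] lo [ 0.514 -0.076  0.12 ] hi [ 0.552 -0.035  0.133]
brass [203. 332.] 185 med [ 0.851 -0.172  0.005] lo [ 0.821 -0.247 -0.003] hi [ 0.876 -0.104  0.01 ]
side0
red [223. 373.] 113 med [0.59  0.261 0.11 ] lo [0.585 0.253 0.089] hi [0.596 0.265 0.118]
red [163. 391.] 125 med [0.67  0.308 0.111] lo [0.666 0.301 0.089] hi [0.676 0.311 0.118]
red [204. 409.] 398 med [0.58  0.355 0.169] lo [0.573 0.342 0.135] hi [0.59  0.36  0.178]
green [263. 247.] 595 med [ 0.606 -0.039  0.128] lo [ 0.563 -0.071  0.033] hi [ 0.624 -0.027  0.133]
brass [180. 232.] 180 med [ 0.851 -0.168  0.007] lo [ 0.821 -0.241  0.   ] hi [ 0.876 -0.102  0.011]
brass [307. 225.] 174 med [ 0.533 -0.175  0.071] lo [ 0.515 -0.192  0.064] hi [ 0.549 -0.156  0.073]
brass [295. 244.] 476 med [ 0.536 -0.049  0.129] lo [ 0.512 -0.114  0.028] hi [ 0.562 -0.034  0.133]
```

View pics/c1.png

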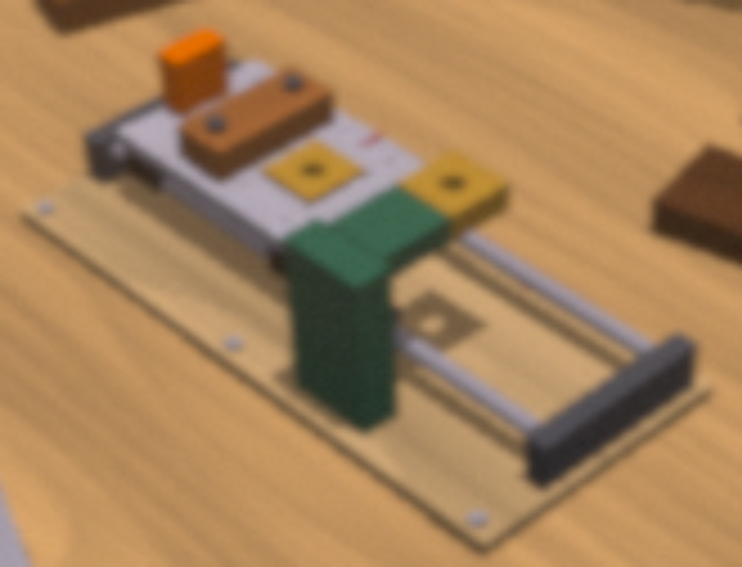

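View pics/c2.png

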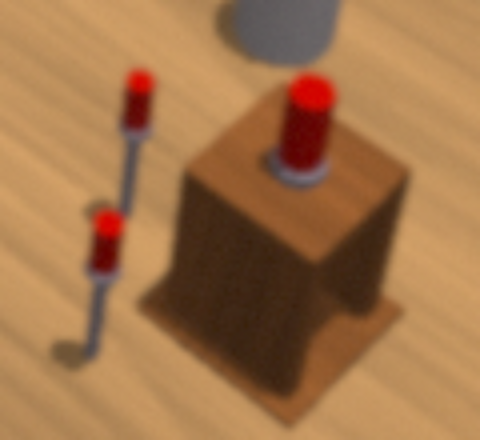

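View pics/c3.png

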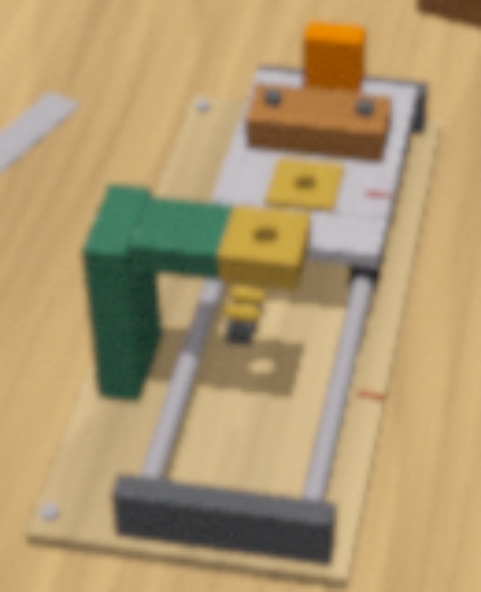

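The close crop confirms it: the stand's rod with its collar is the largest red handle, at about (0.58, 0.353). Jig +y runs roughly along world +y, and the carriage is at about -0.124. Next I'll fit the jig's pose.

```bash
python3 - <<'E'
from h import *
def ray(d,u,v,z):
    K=d["mtx"];r=d["Rwc"]@np.array([(u-K[0,2])/K[0,0],(v-K[1,2])/K[1,1],1]);t=(z-d["twc"][2])/r[2];return (d["twc"]+t*r)[:2].round(4)
A=load("scene0");B=load("side0")
c1=lambda u,v:(230+u/4.5,210+v/4.2); c3=lambda u,v:(225+u/3.7,175+v/3.7)
print("up hole",ray(A,*c1(453,183),.13),ray(B,*c3(265,235),.13))
print("lo hole",ray(A,*c1(313,170),.07),ray(B,*c3(305,182),.07))
# base board corners z=.012
print("base A",[ray(A,*c1(*p),.012) for p in((25,215),(482,548),(708,393))])
print("base B",[ray(B,*c3(*p),.012) for p in((32,540),(345,578))])
print("block top A corners",[ray(A,*c1(*p),.112) for p in((162,50),(180,62),(225,45),(205,33))])
for n,D in(("A",A),("B",B)):
    P=cloud(D)
    def blk(name,m):
        p=P[m];
        if len(p)>10:
            r=cv2.minAreaRect(p[:,:2].astype(np.float32)); print(n,name,len(p),r)
    X,Y,Z=P[...,0],P[...,1],P[...,2]
    blk("blocktop",(abs(Z-.112)<.004)&(abs(X-.535)<.04)&(abs(Y+.285)<.04))
    blk("uptop",(abs(Z-.13)<.004)&(abs(X-.53)<.03)&(abs(Y+.053)<.04))
    blk("base",(abs(Z-.012)<.005)&(abs(X-.55)<.14)&(abs(Y+.12)<.25))
    m=(abs(X-.43)<.14)&(abs(Y+.42)<.12)&(Z>.03); p=P[m]; print("plane",p.min(0),p.max(0)); 
    blk("plane",m)
    m=(abs(X-.45)<.1)&(abs(Y-.05)<.12)&(abs(Z-.028)<.004)&(X<.46);blk("offcut",m)
    blk("stand top",(abs(Z-.118)<.004)&(abs(X-.58)<.07)&(abs(Y-.353)<.07))
E
```

```text
up hole [ 0.5331 -0.0556] [ 0.5319 -0.0557]
lo hole [ 0.5328 -0.1756] [ 0.5315 -0.177 ]
base A [array([ 0.6434, -0.3213]), array([0.6452, 0.0787]), array([0.472 , 0.0819])]
base B [array([0.6364, 0.0821]), array([0.464 , 0.0786])]
block top A corners [array([ 0.5484, -0.2915]), array([ 0.549 , -0.2737]), array([ 0.5183, -0.2686]), array([ 0.5183, -0.2875])]
A blocktop 63 ((0.5308459997177124, -0.2833697199821472), (0.022131243720650673, 0.039814770221710205), 89.97691345214844)
A uptop 238 ((0.5336992740631104, -0.05704449489712715), (0.04964952915906906, 0.052160196006298065), 89.20866394042969)
A base 3889 ((0.5396645665168762, -0.1259826272726059), (0.20924262702465057, 0.41403430700302124), 0.09533606469631195)
plane [ 0.29074147 -0.53286891  0.03003216] [ 0.56942832 -0.30055528  0.52118805]
A plane 1088 ((0.4259413778781891, -0.4067872166633606), (0.3020525574684143, 0.20226699113845825), 67.65560913085938)
A offcut 175 ((0.3539956510066986, 0.015212960541248322), (0.023405827581882477, 0.13710668683052063), 8.471968650817871)
A stand top 1084 ((0.5833539366722107, 0.34764021635
[... 174 characters left out ...]
 87.28817749023438)
B uptop 366 ((0.5353418588638306, -0.057156242430210114), (0.048170577734708786, 0.048511333763599396), 89.767333984375)
B base 4966 ((0.5537089705467224, -0.1269816905260086), (0.4143344759941101, 0.1807357370853424), 89.92035675048828)
plane [ 0.29612464 -0.5258472   0.03001263] [ 0.56891581 -0.30106263  0.09267372]
B plane 1399 ((0.4292859435081482, -0.3991776704788208), (0.24959634244441986, 0.20204155147075653), 68.5144271850586)
B offcut 345 ((0.35927724838256836, 0.011828005313873291), (0.02358849346637726, 0.1333581954240799), 3.92205548286438)
B stand top 2416 ((0.5844756960868835, 0.3477979004383087), (0.08192823082208633, 0.08116806298494339), 89.8039321899414)
```

```bash
python3 - <<'E'
from h import *
for n in("scene0","side0"):
    D=load(n);P=cloud(D);X,Y,Z=P[...,0],P[...,1],P[...,2]
    m=(X>.2)&(X<.6)&(Y>-.58)&(Y<-.28)&(Z>.02)&(Z<.13); 
    k,l,st,ce=cv2.connectedComponentsWithStats(m.astype(np.uint8))
    for i in range(1,k):
        if st[i,4]<40: continue
        p=P[l==i]; print(n,ce[i],st[i,4],p.min(0).round(3),p.max(0).round(3),cv2.minAreaRect(p[:,:2].astype(np.float32)))
    m=(abs(X-.418)<.06)&(abs(Y-.235)<.06)&(Z>.02);p=P[m];print("glue",p.min(0),p.max(0))
s=readout.sense();R=s["tool_rot"];p=s["tool_pos"]
# target
a=0;Rt=np.array([[1,0,0],[0,-1,0],[0,0,-1.]])
from scipy.spatial.transform import Rotation as Ro
print(R.T@(np.array([.533,-.335,.2])-p), Ro.from_matrix(R.T@Rt).as_rotvec(degrees=True))
E
```

```text
scene0 [269.60194175 194.22168285] 1236 [ 0.301 -0.533  0.02 ] [ 0.499 -0.424  0.092] ((0.39734840393066406, -0.4750540852546692), (0.06347755342721939, 0.2017824798822403), 73.38713073730469)
scene0 [261.08571429 237.15714286] 280 [ 0.511 -0.329  0.02 ] [ 0.593 -0.28   0.116] ((0.5518270134925842, -0.30451929569244385), (0.08174445480108261, 0.0488533154129982), 0.07777562737464905)
glue [0.39273306 0.20859926 0.02004629] [0.44999791 0.26629375 0.15195322]
side0 [375.76848875 170.57106109] 1555 [ 0.295 -0.526  0.02 ] [ 0.501 -0.422  0.093] ((0.3985391855239868, -0.4776167869567871), (0.06289955228567123, 0.20120468735694885), 74.33977508544922)
side0 [315.74285714 182.82857143] 70 [ 0.513 -0.298  0.089] [ 0.553 -0.28   0.117] ((0.5332349538803101, -0.2891792356967926), (0.0180585365742445, 0.04037637263536453), 89.61627197265625)
side0 [299.96825397 194.52380952] 63 [ 0.554 -0.328  0.046] [ 0.592 -0.282  0.071] ((0.5739959478378296, -0.305930495262146), (0.03285951167345047, 0.04898325353860855), 7.874752998352051)
side0 [332.63934426 199.47540984] 122 [ 0.473 -0.33   0.02 ] [ 0.517 -0.28   0.08 ] ((0.4950791895389557, -0.3050834834575653), (0.04419800639152527, 0.049733828753232956), 0.3805650472640991)
glue [0.38830248 0.21381628 0.02006512] [0.44732501 0.26662556 0.15403221]
[-0.02386956 -0.34597852 -0.0026216 ] [-3.35303545e-02  5.10568687e-02 -6.54896074e+01]
```

```bash
python3 -m crank '[[[-0.024,-0.346,-0.005],[0,0,-65.5],0],[[-0.024,-0.346,-0.005],[0,0,-65.5],0],[[-0.024,-0.346,-0.005],[0,0,-65.5],0],[[-0.024,-0.346,-0.005],[0,0,-65.5],0],[[-0.024,-0.346,-0.005],[0,0,-65.5],0],[[-0.024,-0.346,-0.005],[0,0,-65.5],0],[[-0.024,-0.346,-0.005],[0,0,-65.5],0],[[-0.024,-0.346,-0.005],[0,0,-65.5],0]]'
cat > d.py <<'E'
from h import *
import sys
from scipy.spatial.transform import Rotation as Ro
x,y,z,az=map(float,sys.argv[1:5])
s=readout.sense();R=s["tool_rot"];p=s["tool_pos"];c,q=np.cos(np.radians(az)),np.sin(np.radians(az))
Rt=np.array([[c,q,0],[q,-c,0],[0,0,-1.]])
print("t",s["time"],"pos",p.round(4),"F",s["force"].round(1),"w",s["width"].round(4))
print("shift",(R.T@(np.array([x,y,z])-p)).round(4),"turn",Ro.from_matrix(R.T@Rt).as_rotvec(degrees=True).round(2),"az",np.degrees(np.arctan2(R[1,0],R[0,0])).round(2),"q",s["joint_pos"].round(0))
E
python3 d.py .533 -.335 .2 0
```

```text
time: 0.82
tool_pos: [0.5227, -0.3401, 0.2025]
tool_rot: [[0.991, -0.136, -0.0], [-0.136, -0.991, 0.0], [-0.0, -0.0, -1.0]]
force: [0.7, -0.4, -0.5]
width: 0.0003Traceback (most recent call last):
  File "d.py", line 7, in <module>
    print("t",s["time"],"pos",p.round(4),"F",s["force"].round(1),"w",s["width"].round(4))
                                                                     ^^^^^^^^^^^^^^^^
AttributeError: 'float' object has no attribute 'round'
```

```bash
sed -i 's/s\["width"\].round(4)/round(float(s["width"]),4)/' d.py; python3 d.py .533 -.335 .09 0; python3 - <<'E'
from h import *
snap("wrist","w1")
E
```

```text
t 0.8167 pos [ 0.5227 -0.3401  0.2025] F [ 0.7 -0.4 -0.5] w 0.0003
shift [ 0.0095 -0.0064  0.1125] turn [-0.01  0.01 -7.84] az -7.84 q [-33.  16.  23.  97.  -0.  65.]
```

View pics/w1.png

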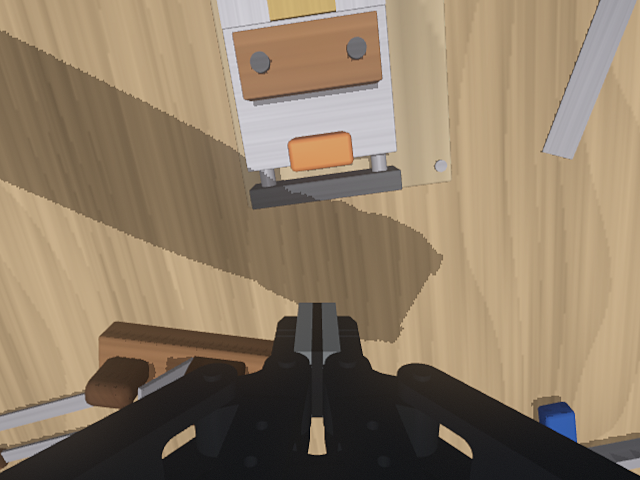

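The wrist view shows the orange block at (320,152) px and the closed fingertips at (317,315) behind it. I'll check the positions from depth, then descend.

```bash
python3 - <<'E'
from h import *
D=load("w1");P=cloud(D);X,Y,Z=P[...,0],P[...,1],P[...,2]
for nm,m in dict(block=(abs(Z-.112)<.004)&(abs(X-.535)<.04)&(abs(Y+.285)<.03), bar=(Y<-.3)&(Y>-.36)&(X>.45)&(X<.65)&(Z>.03)&(Z<.1), wp=(abs(Z-.092)<.002)&(abs(X-.535)<.06)&(abs(Y+.23)<.05)).items():
    p=P[m];print(nm,len(p),p.min(0),p.max(0),cv2.minAreaRect(p[:,:2].astype(np.float32)))
E
python3 -m crank '[[[0.0095,-0.006,0.04],[0,0,-7],0],[[0.0095,-0.006,0.08],[0,0,-7.8],0],[[0.0095,-0.006,0.112],[0,0,-7.8],0],[[0.0095,-0.006,0.1125],[0,0,-7.8],0]]'; python3 d.py .533 -.2 .09 0
```

```text
block 2031 [ 0.51160351 -0.2968523   0.10800199] [ 0.55151984 -0.27692569  0.1138818 ] ((0.5315743088722229, -0.28689730167388916), (0.019924677908420563, 0.03991707041859627), 89.89144134521484)
bar 3888 [ 0.47160538 -0.3288497   0.03001559] [ 0.59153998 -0.30007611  0.04955783] ((0.5315721035003662, -0.3144665062427521), (0.11993444710969925, 0.028771234676241875), 0.006043129600584507)
wp 8432 [ 0.48674746 -0.27758565  0.09000032] [ 0.57663865 -0.20895168  0.09399525] ((0.5317238569259644, -0.2432371973991394), (0.08988948166370392, 0.06856190413236618), 0.20667427778244019)
time: 1.2
tool_pos: [0.5284, -0.3346, 0.0822]
tool_rot: [[1.0, -0.006, -0.01], [-0.006, -1.0, 0.006], [-0.01, -0.006, -1.0]]
force: [-0.6, 0.5, -1.4]
width: -0.0001
t 1.2 pos [ 0.5284 -0.3346  0.0822] F [-0.6  0.5 -1.4] w -0.0001
shift [ 0.0037 -0.1347 -0.007 ] turn [-0.35  0.55 -0.37] az -0.36 q [-32.  15.   9.  84.  -0.  58.]
```

```bash
python3 -m crank '[[[0.002,-0.012,-0.006],[0,0,-0.4],0],[[0.003,-0.022,-0.007],[0,0,-0.4],0],[[0.003,-0.032,-0.007],[0,0,-0.4],0],[[0.003,-0.042,-0.007],[0,0,-0.4],0],[[0.003,-0.052,-0.007],[0,0,-0.4],0],[[0.003,-0.062,-0.007],[0,0,-0.4],0],[[0.003,-0.072,-0.007],[0,0,-0.4],0],[[0.003,-0.082,-0.007],[0,0,-0.4],0]]'; python3 d.py .533 -.215 .09 0;  python3 - <<'E'
from h import *
snap("wrist","w2")
E
```

```text
time: 1.87
tool_pos: [0.535, -0.2538, 0.0974]
tool_rot: [[1.0, 0.0, 0.0], [0.0, -1.0, -0.0], [0.0, 0.0, -1.0]]
force: [-0.0, 0.3, 0.2]
width: -0.0001
t 1.8667 pos [ 0.535  -0.2538  0.0974] F [-0.   0.3  0.2] w -0.0001
shift [-0.0019 -0.0388  0.0074] turn [ 0.   -0.01  0.02] az 0.02 q [-25.  10.   4.  84.   0.  65.]
```

View pics/w2.png

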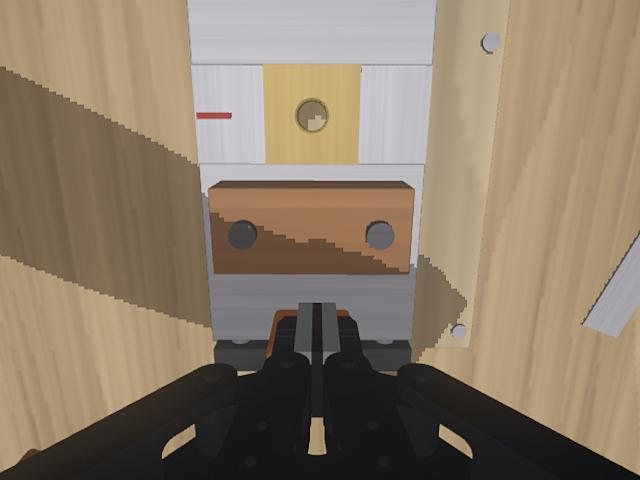

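```bash
cat > car.py <<'E'
from h import *
import sys
D=snap("wrist",sys.argv[1]);P=cloud(D);X,Y,Z=P[...,0],P[...,1],P[...,2]
m=(abs(Z-.092)<.003)&(abs(X-.532)<.055)&(Y>-.3)&(Y<-.03);p=P[m];print("workpiece y",np.percentile(p[:,1],[1,99]).round(4),"x",np.percentile(p[:,0],[1,99]).round(4))
f=D["frame"].astype(int);red=(f[...,0]>130)&(f[...,1]<70)&(f[...,2]<70)&(Z<.12)
k,l,st,ce=cv2.connectedComponentsWithStats(red.astype(np.uint8))
for i in range(1,k):
    if st[i,4]>20: print("red",ce[i].round(0),st[i,4],P[l==i].mean(0).round(4))
br=cv2.inRange(cv2.cvtColor(D["frame"],cv2.COLOR_RGB2HSV),(18,110,90),(30,255,255))>0
for z in(.07,.13):
    q=P[br&(abs(Z-z)<.003)&(abs(X-.532)<.04)]
    if len(q)>200: print("brass",z,len(q),cv2.minAreaRect(q[:,:2].astype(np.float32)))
E
python3 car.py w2
```

```text
workpiece y [-0.2483 -0.209 ] x [0.4878 0.5757]
red [212. 117.] 42 [ 0.4855 -0.1778  0.066 ]
brass 0.07 582 ((0.5320194959640503, -0.17864397168159485), (0.04347395524382591, 0.043402910232543945), 89.88334655761719)
```

```bash
python3 - <<'E'
from h import *
D=load("w2");P=cloud(D);f=D["frame"].astype(int)
for v in(308,313,318,325,335,350): print(v,[(u,P[v,u].round(3).tolist(),f[v,u].tolist()) for u in(280,288,317,345)])
d=snap("side","s2");a=cv2.resize(d["frame"][140:340,220:420],None,fx=3,fy=3);cv2.imwrite("pics/s2c.png",a[:,:,::-1])
E
```

```text
308 [(280, [0.515, -0.276, 0.065], [126, 124, 130]), (288, [0.519, -0.276, 0.065], [127, 125, 130]), (317, [0.535, -0.242, 0.138], [35, 32, 33]), (345, [0.55, -0.277, 0.063], [125, 124, 129])]
313 [(280, [0.515, -0.277, 0.07], [101, 57, 33]), (288, [0.519, -0.277, 0.069], [102, 58, 34]), (317, [0.535, -0.242, 0.142], [35, 33, 33]), (345, [0.55, -0.277, 0.068], [102, 62, 38])]
318 [(280, [0.515, -0.278, 0.073], [108, 63, 38]), (288, [0.524, -0.246, 0.137], [36, 35, 38]), (317, [0.535, -0.242, 0.146], [34, 32, 33]), (345, [0.544, -0.246, 0.138], [34, 34, 36])]
325 [(280, [0.522, -0.246, 0.144], [35, 33, 36]), (288, [0.525, -0.247, 0.142], [36, 35, 37]), (317, [0.535, -0.242, 0.151], [30, 28, 30]), (345, [0.544, -0.246, 0.143], [36, 35, 36])]
335 [(280, [0.523, -0.246, 0.15], [39, 39, 41]), (288, [0.525, -0.246, 0.15], [37, 38, 40]), (317, [0.535, -0.242, 0.158], [29, 28, 30]), (345, [0.544, -0.246, 0.15], [37, 37, 39])]
350 [(280, [0.523, -0.245, 0.16], [31, 31, 33]), (288, [0.526, -0.246, 0.16], [31, 32, 33]), (317, [0.535, -0.242, 0.166], [25, 25, 27]), (345, [0.543, -0.246, 0.159], [29, 29, 32])]
```

View pics/s2c.png

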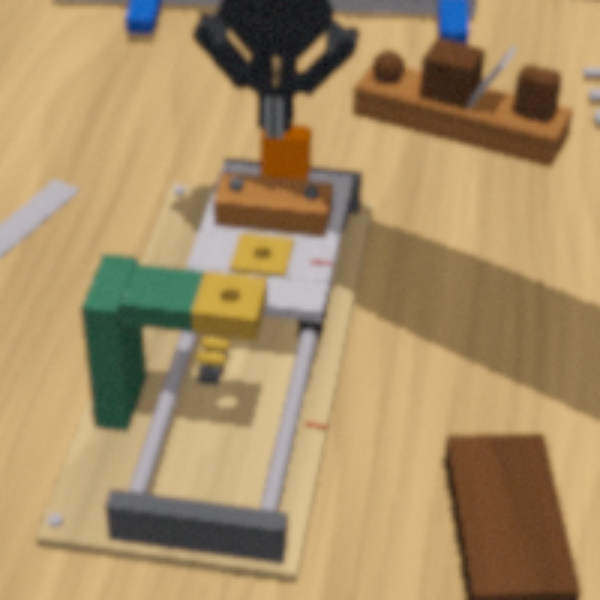

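```bash
python3 - <<'E'
from h import *
for n in("w2","w1","wrist0"):
    D=load(n);P=cloud(D);f=D["frame"].astype(int)
    M=np.array(eyes.snapshot("wrist")["mount"]) if n=="w2" else M
    K=D["mtx"]
    us=(308,328) if n!="wrist0" else(180,470)
    for u in us:
      for v in(295,301,303,305,310,320,330,340,350,353,360):
        z=D["depth"][v,u];c=M@np.array([(u-K[0,2])/K[0,0]*z,(v-K[1,2])/K[1,1]*z,z,1]);print(n,u,v,round(float(z),4),"tool",c[:3].round(4),f[v,u])
print(M.round(4))
s=readout.sense();print(s)
E
```

```text
w2 308 295 0.2238 tool [-0.0051  0.0158  0.0321] [120 118 122]
w2 308 301 0.2251 tool [-0.0052  0.0194  0.0323] [127 125 130]
w2 308 303 0.1515 tool [-0.0037 -0.0101 -0.0357] [71 73 74]
w2 308 305 0.1493 tool [-0.0036 -0.0103 -0.0378] [79 80 82]
w2 308 310 0.1447 tool [-0.0035 -0.0106 -0.0426] [79 80 82]
w2 308 320 0.1384 tool [-0.0034 -0.0102 -0.0493] [77 79 81]
w2 308 330 0.1314 tool [-0.0033 -0.0104 -0.0565] [77 79 81]
w2 308 340 0.1248 tool [-0.0031 -0.0107 -0.0633] [76 78 80]
w2 308 350 0.1199 tool [-0.003  -0.0104 -0.0686] [72 74 76]
w2 308 353 0.1185 tool [-0.003  -0.0103 -0.07  ] [115 118 121]
w2 308 360 0.1124 tool [-0.0029 -0.0118 -0.076 ] [13 12 16]
w2 328 295 0.2243 tool [0.0055 0.016  0.0325] [121 120 123]
w2 328 301 0.2242 tool [0.0055 0.019  0.0315] [126 125 130]
w2 328 303 0.1502 tool [ 0.0035 -0.0106 -0.0368] [72 73 75]
w2 328 305 0.1485 tool [ 0.0034 -0.0107 -0.0386] [79 80 82]
w2 328 310 0.1438 tool [ 0.0033 -0.011  -0.0434] [78 80 82]
w2 328 320 0.1379 tool [ 0.0031 -0.0104 -0.0498] [78 80 81]
w2 328 330 0.132 tool [ 0.003  -0.0101 -0.056 ] [76 78 80]
w2 328 340 0
[... 3259 characters left out ...]
 8.44859990e+01,
       -8.76112142e-03,  6.45068092e+01]), 'dq': array([-0.78597159,  0.44764475,  0.33196545, -0.07402989,  0.02924476,
       -0.1598004 ]), 'joint_torque': array([ 7.08480477e-01, -5.84554446e+01,  4.68616891e+01,  6.51938003e-02,
        3.99293925e-02,  4.90746810e-02]), 'tool_pos': array([ 0.53503876, -0.25472334,  0.0972454 ]), 'tool_rot': array([[ 9.99999758e-01,  6.89922907e-04,  8.94365222e-05],
       [ 6.89941848e-04, -9.99999740e-01, -2.11918813e-04],
       [ 8.92902913e-05,  2.11980468e-04, -9.99999974e-01]]), 'force': array([-0.98254614, -0.4845683 ,  0.22840026]), 'wrist_torque': array([-0.02455549, -0.05164069,  0.01993563]), 'width': 0.0002979253823550891}
```

The fingers passed over the block without contact. In the wrist depth image the real fingertips sit about 36 mm short of the reported TCP. I'll cross-check this with the fixed cameras.

```bash
python3 - <<'E'
from h import *
snap("scene","sc2")
for n in("s2","sc2"):
    D=load(n);P=cloud(D);f=D["frame"].astype(int);X,Y,Z=P[...,0],P[...,1],P[...,2]
    m=(f.max(-1)<110)&(f.max(-1)-f.min(-1)<25)&(abs(X-.535)<.03)&(abs(Y+.2547)<.03)&(Z>.095)&(Z<.3)
    q=P[m];print(n,m.sum(),np.sort(q[:,2])[:12].round(4), q[np.argsort(q[:,2])[:5]].round(3).tolist())
    v,u=np.where(m);print(u.min(),u.max(),v.min(),v.max())
d=load("sc2");a=cv2.resize(d["frame"][130:290,200:400],None,fx=4,fy=3.7);cv2.imwrite("pics/sc2c.png",a[:,:,::-1])
E
```

```text
s2 842 [0.0975 0.0977 0.098  0.1001 0.1341 0.1364 0.1373 0.1374 0.1377 0.1388
 0.1392 0.1394] [[0.56, -0.226, 0.097], [0.506, -0.231, 0.098], [0.563, -0.228, 0.098], [0.56, -0.226, 0.1], [0.532, -0.244, 0.134]]
296 325 123 202
sc2 569 [0.0954 0.0966 0.0967 0.0974 0.1368 0.1385 0.1397 0.1406 0.1412 0.1412
 0.1416 0.1417] [[0.563, -0.23, 0.095], [0.559, -0.23, 0.097], [0.562, -0.226, 0.097], [0.561, -0.231, 0.097], [0.54, -0.248, 0.137]]
262 288 168 239
```

View pics/sc2c.png

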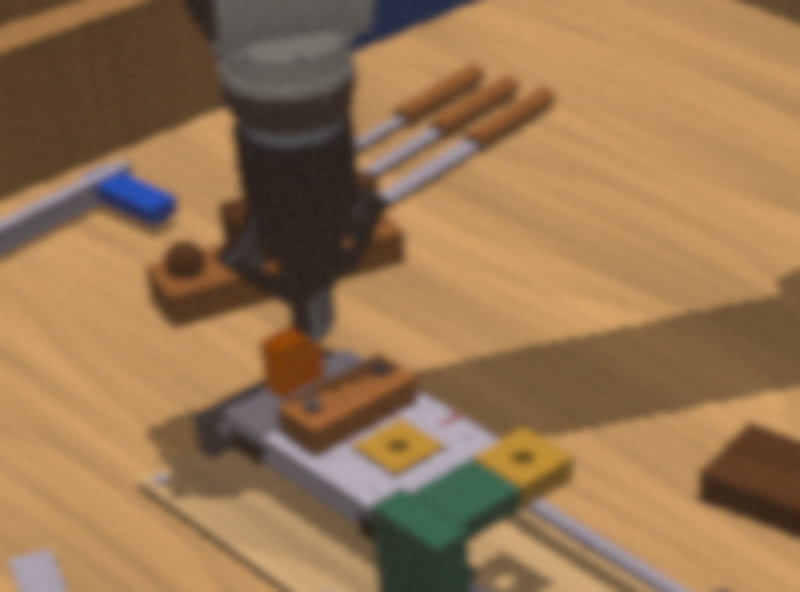

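Three cameras agree that the real tips are about 36 mm behind the reported TCP, so I'll use real tip z = reported z + 0.036. Now I'll back off over the block, descend, and push properly.

```bash
python3 -m crank '[[[-0.003,0.04,0],[0,0,0],0],[[-0.003,0.08,0],[0,0,0],0],[[-0.003,0.08,0.02],[0,0,0],0],[[-0.003,0.08,0.045],[0,0,0],0],[[-0.003,0.08,0.045],[0,0,0],0],[[-0.003,0.08,0.045],[0,0,0],0]]'; python3 d.py .532 -.335 .052 0
```

```text
time: 2.62
tool_pos: [0.5308, -0.3349, 0.0509]
tool_rot: [[1.0, -0.001, -0.003], [-0.001, -1.0, 0.002], [-0.003, -0.002, -1.0]]
force: [-0.0, 0.1, 0.3]
width: 0.0001
t 2.6167 pos [ 0.5308 -0.3349  0.0509] F [-0.   0.1  0.3] w 0.0001
shift [ 0.0011  0.0001 -0.0011] turn [-0.1   0.16 -0.04] az -0.04 q [-32.  15.   6.  81.  -0.  58.]
```

```bash
python3 -m crank '[[[0,-0.016,0],[0,0,0],0],[[0,-0.026,0],[0,0,0],0],[[0,-0.036,0],[0,0,0],0],[[0,-0.046,0],[0,0,0],0],[[0,-0.056,0],[0,0,0],0],[[0,-0.066,0],[0,0,0],0],[[0,-0.076,0],[0,0,0],0],[[0,-0.086,0],[0,0,0],0]]'; python3 d.py .532 -.215 .052 0; python3 car.py w3
```

```text
time: 3.28
tool_pos: [0.532, -0.2479, 0.0524]
tool_rot: [[1.0, 0.0, 0.0], [0.0, -1.0, -0.0], [0.0, 0.0, -1.0]]
force: [-0.1, -2.1, 0.6]
width: 0.0004
t 3.2833 pos [ 0.532  -0.2479  0.0524] F [-0.1 -2.1  0.6] w 0.0004
shift [-0.     -0.0329  0.0004] turn [ 0.01 -0.01  0.02] az 0.02 q [-25.  10.  -1.  79.  -0.  65.]
workpiece y [-0.2172 -0.1497] x [0.4881 0.5757]
brass 0.07 1922 ((0.532150149345398, -0.13879244029521942), (0.00561194634065032, 0.043829865753650665), 89.96726989746094)
```

View pics/w3.png

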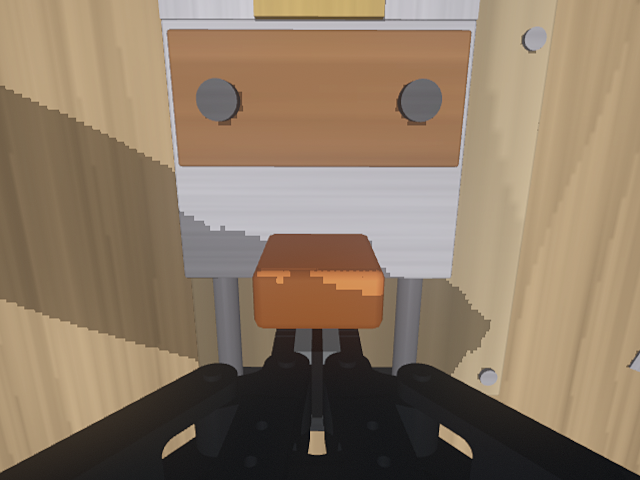

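```bash
python3 -m crank '[[[0,-0.009,0],[0,0,0],0],[[0,-0.018,0],[0,0,0],0],[[0,-0.026,0],[0,0,0],0],[[0,-0.032,0],[0,0,0],0],[[0,-0.037,0],[0,0,0],0],[[0,-0.040,0],[0,0,0],0],[[0,-0.041,0],[0,0,0],0],[[0,-0.041,0],[0,0,0],0]]'; python3 d.py .532 -.187 .052 0; python3 - <<'E'
from h import *
for n in("side","scene"):
    D=snap(n,n+"3");P=cloud(D);X,Y,Z=P[...,0],P[...,1],P[...,2]
    f=D["frame"].astype(int);red=(f[...,0]>110)&(f[...,1]<90)&(f[...,2]<90)&(Z<.1)&(Y<.1)&(X<.5)&(X>.4)
    k,l,st,ce=cv2.connectedComponentsWithStats(red.astype(np.uint8))
    for i in range(1,k): print(n,ce[i].round(0),st[i,4],P[l==i].mean(0).round(4))
d=load("side3");a=cv2.resize(d["frame"][160:340,220:370],None,fx=4,fy=3.3);cv2.imwrite("pics/side3c.png",a[:,:,::-1])
E
```

```text
time: 4.0
tool_pos: [0.5319, -0.2077, 0.0521]
tool_rot: [[1.0, 0.0, -0.0], [0.0, -1.0, 0.0], [-0.0, -0.0, -1.0]]
force: [0.1, -0.0, -1.5]
width: -0.0004
t 4.0 pos [ 0.5319 -0.2077  0.0521] F [ 0.1 -0.  -1.5] w -0.0004
shift [ 0.0001 -0.0207  0.0001] turn [-0.01  0.01  0.02] az 0.02 q [-21.   7.  -3.  79.   0.  69.]
side [387.  64.] 5 [ 0.401  -1.2026  0.0666]
side [386.  70.] 2 [ 0.4022 -1.2011  0.0413]
side [386.  74.] 4 [ 0.4006 -1.2021  0.0249]
side [384.  82.] 14 [ 0.4035 -1.2029 -0.0081]
side [383.  93.] 22 [ 0.4051 -1.2097 -0.0546]
side [377. 122.] 138 [ 0.4163 -1.1481 -0.1543]
side [370. 119.] 1 [ 0.4846 -2.1599 -0.6568]
side [381. 121.] 1 [ 0.4003 -1.1362 -0.143 ]
side [365. 156.] 6 [ 0.4264 -0.4858  0.0806]
side [369. 156.] 4 [ 0.4142 -0.4825  0.0815]
side [349. 159.] 12 [ 0.4691 -0.4949  0.0601]
side [361. 160.] 1 [ 0.4347 -0.471   0.0742]
side [344. 164.] 3 [ 0.4832 -0.4959  0.0405]
side [354. 163.] 3 [ 0.4553 -0.5     0.0444]
side [360. 166.] 3 [ 0.4362 -0.471   0.0547]
side [346. 167.] 2 [ 0.4779 -0.4886  0.0357]
side [352. 166.] 2 [ 0.4588 -0.4977  0.0338]
side [340. 17
[... 3209 characters left out ...]
scene [252. 215.] 1 [ 0.4687 -0.4767  0.0007]
scene [275. 214.] 1 [ 0.413  -0.4323 -0.0016]
scene [125. 217.] 1 [ 0.423  -1.7586 -0.6825]
scene [128. 216.] 1 [ 0.4244 -1.7046 -0.6479]
scene [243. 217.] 1 [ 0.497  -0.4847  0.0036]
scene [245. 217.] 1 [ 0.494  -0.4782  0.0053]
scene [248. 216.] 1 [ 0.4848 -0.475   0.006 ]
scene [316. 239.] 20 [ 0.4084 -0.2486 -0.0005]
scene [306. 240.] 9 [ 0.4408 -0.2574  0.0073]
scene [310. 238.] 1 [ 0.4212 -0.261   0.0025]
scene [289. 244.] 11 [ 0.4903 -0.2751  0.0111]
scene [324. 242.] 9 [ 4.047e-01 -2.199e-01  4.000e-04]
scene [320. 244.] 2 [ 0.4972 -0.1315  0.0966]
scene [323. 246.] 1 [ 0.4939 -0.1258  0.0913]
scene [348. 282.] 1 [ 0.4861 -0.0418  0.0136]
```

View pics/side3c.png

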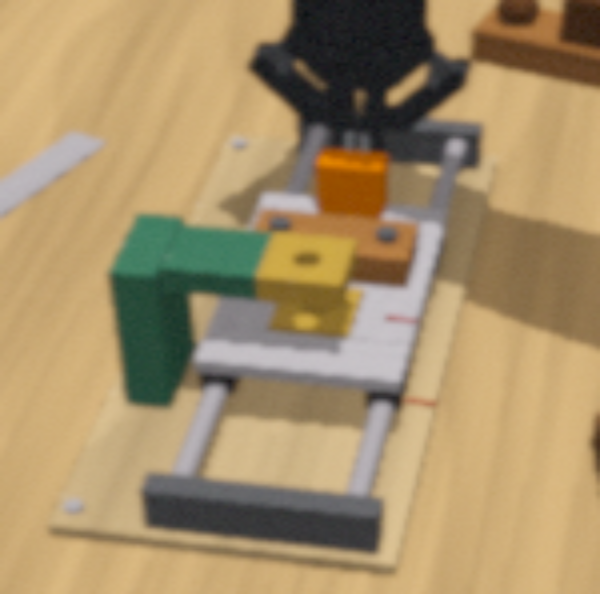

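```bash
cat >> h.py <<'E'
def ray(d,u,v,z):
    K=d["mtx"];r=d["Rwc"]@np.array([(u-K[0,2])/K[0,0],(v-K[1,2])/K[1,1],1]);t=(z-d["twc"][2])/r[2];return (d["twc"]+t*r)[:2].round(4)
E
python3 - <<'E'
from h import *
D=load("side3");print(ray(D,320.1,256.7,.066),ray(D,325,281.8,.012),"block near edge top",ray(D,220+352/4,160+153/3.3,.112))
P=cloud(D);X,Y,Z=P[...,0],P[...,1],P[...,2]
q=P[(abs(Z-.112)<.003)&(abs(X-.532)<.03)&(Y<-.14)&(Y>-.25)];print(q.min(0),q.max(0))
E
```

```text
[ 0.4859 -0.0777] [ 0.471 -0.057] block near edge top [ 0.5323 -0.19  ]
[ 0.51357387 -0.2101512   0.10918722] [ 0.55259074 -0.17311481  0.11497277]
```

```bash
python3 -m crank '[[[0,-0.004,0],[0,0,0],0],[[0,-0.008,0],[0,0,0],0],[[0,-0.011,0],[0,0,0],0],[[0,-0.013,0],[0,0,0],0],[[0,-0.015,0],[0,0,0],0],[[0,-0.017,0],[0,0,0],0],[[0,-0.019,0],[0,0,0],0],[[0,-0.0195,0],[0,0,0],0]]'; python3 d.py .532 -.187 .052 0; python3 - <<'E'
from h import *
d=snap("side","side4");a=cv2.resize(d["frame"][160:340,220:370],None,fx=4,fy=3.3);cv2.imwrite("pics/side4c.png",a[:,:,::-1])
E
```

```text
time: 4.77
tool_pos: [0.5319, -0.188, 0.0522]
tool_rot: [[1.0, 0.0, -0.0], [0.0, -1.0, 0.0], [-0.0, -0.0, -1.0]]
force: [-0.1, -0.3, 0.1]
width: -0.0002
t 4.7667 pos [ 0.5319 -0.188   0.0522] F [-0.1 -0.3  0.1] w -0.0002
shift [ 0.0001 -0.001   0.0002] turn [-0.02  0.01  0.03] az 0.03 q [-19.   7.  -4.  79.   0.  71.]
```

View pics/side4c.png

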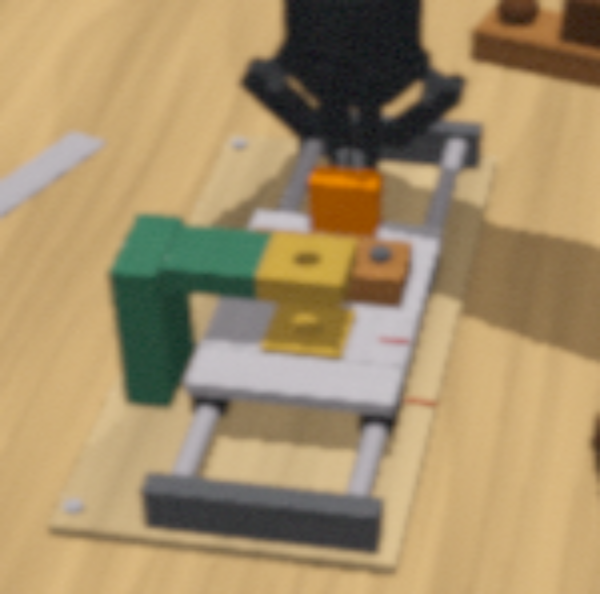

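```bash
python3 - <<'E'
from h import *
D=load("side4");print(ray(D,220+393/4,160+341/3.3,.066),ray(D,220+422/4,160+402/3.3,.012),"upper hole",ray(D,220+307/4,160+259/3.3,.13),"lower brass near edge",ray(D,220+300/4,160+353/3.3,.07))
P=cloud(D);X,Y,Z=P[...,0],P[...,1],P[...,2]
q=P[(abs(Z-.112)<.003)&(abs(X-.532)<.03)&(Y<-.14)&(Y>-.25)];print(q.min(0),q.max(0))
E
```

```text
[ 0.4865 -0.0567] [ 0.4699 -0.0572] upper hole [ 0.5317 -0.0559] lower brass near edge [ 0.5321 -0.0335]
[ 0.51376869 -0.19654313  0.10906411] [ 0.55253983 -0.15300652  0.11496322]
```

The red marks line up at y = -0.0567 and -0.0572, so the carriage has clicked in. Next I'll back off, rise and go to the stand.

```bash
python3 -m crank '[[[0,0.02,0],[0,0,0],0],[[0,0.025,-0.03],[0,0,0],0],[[0,0.025,-0.07],[0,0,0],0],[[0,0.015,-0.11],[0,0,0],0.5],[[0.005,-0.01,-0.14],[0,0,0],1],[[0.01,-0.045,-0.16],[0,0,0],1],[[0.015,-0.085,-0.17],[0,0,0],1],[[0.018,-0.125,-0.18],[0,0,0],1]]'; python3 d.py .584 .348 .22 0
```

```text
time: 5.48
tool_pos: [0.5504, -0.0623, 0.2336]
tool_rot: [[1.0, -0.001, 0.002], [-0.001, -1.0, -0.0], [0.002, 0.0, -1.0]]
force: [0.7, 0.5, 0.1]
width: 0.0606
t 5.4833 pos [ 0.5504 -0.0623  0.2336] F [0.7 0.5 0.1] w 0.0606
shift [ 0.0331 -0.4103  0.0136] turn [ 0.   -0.1  -0.07] az -0.07 q [-6.  6. 16. 99.  0. 84.]
```

```bash
python3 - <<'E'
from h import *
d=snap("side","side5");a=cv2.resize(d["frame"][160:340,220:370],None,fx=4,fy=3.3);cv2.imwrite("pics/side5c.png",a[:,:,::-1])
E
```

```text
(no output)
```

View pics/side5c.png

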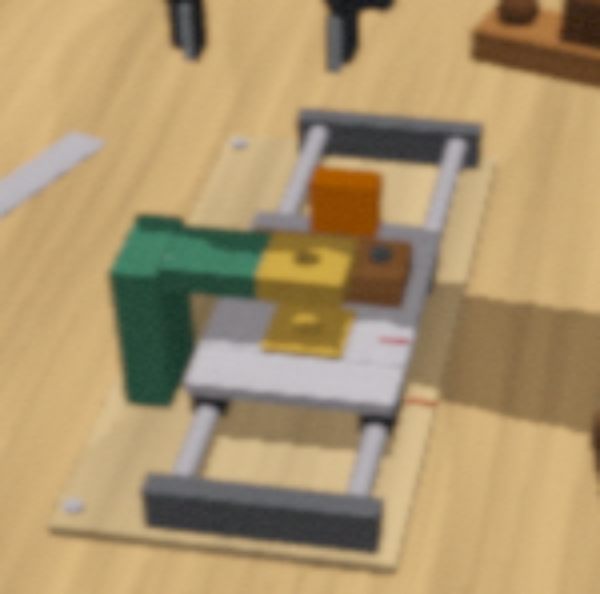

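The carriage stays in its station, with marks at crop (393,341) and (420,402) as before. I'll take a wrist measurement of the bushing here, then continue.

```bash
python3 car.py w5;python3 d.py .584 .348 .22 0
```

```text
workpiece y [-0.1569 -0.0898] x [0.4881 0.5761]
red [240. 215.] 37 [ 0.4869 -0.0579  0.0661]
brass 0.07 224 ((0.5325388312339783, -0.056630343198776245), (0.042295653373003006, 0.03999194875359535), 0.35674232244491577)
brass 0.13 2702 ((0.5318766832351685, -0.05822250247001648), (0.043696872889995575, 0.04389588162302971), 0.3396381437778473)
t 5.5833 pos [ 0.5508 -0.0588  0.2343] F [ 0.5 -0.5 -0.6] w 0.0744
shift [ 0.0352 -0.4066  0.0148] turn [-0.06 -0.17  0.29] az 0.29 q [-6.  6. 16. 99.  0. 84.]
```

View pics/w5.png

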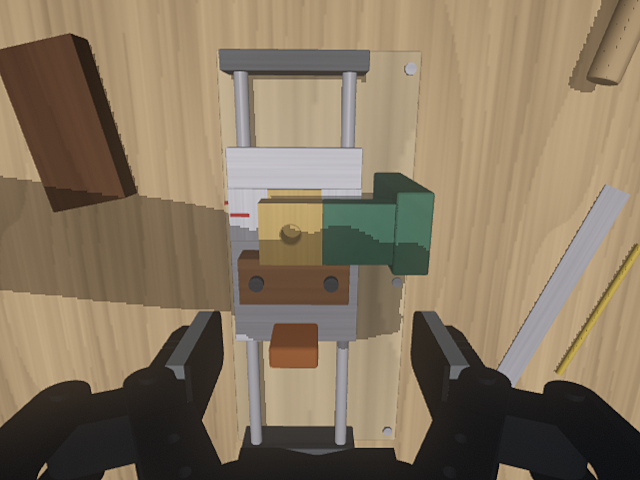

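```bash
python3 -m crank '[[[0.005,-0.04,0],[0,0,0],1],[[0.01,-0.08,0],[0,0,0],1],[[0.015,-0.12,0],[0,0,0],1],[[0.02,-0.16,0],[0,0,0],1],[[0.024,-0.20,0],[0,0,0],1],[[0.028,-0.24,0],[0,0,0],1],[[0.031,-0.28,0],[0,0,0],1],[[0.034,-0.31,0],[0,0,0],1]]'; python3 car.py w6; python3 d.py .584 .348 .22 0
```

```text
time: 6.25
tool_pos: [0.5837, 0.2493, 0.2317]
tool_rot: [[1.0, 0.001, -0.0], [0.001, -1.0, 0.0], [-0.0, -0.0, -1.0]]
force: [0.4, -1.1, 0.1]
width: 0.0853
t 6.3 pos [0.5837 0.2533 0.2306] F [-0.4  1.2 -1. ] w 0.0851
shift [ 0.0007 -0.0947  0.0107] turn [-0.08  0.08  0.22] az 0.22 q [ 23.  19.  30. 101.   0. 113.]Traceback (most recent call last):
  File "car.py", line 4, in <module>
    m=(abs(Z-.092)<.003)&(abs(X-.532)<.055)&(Y>-.3)&(Y<-.03);p=P[m];print("workpiece y",np.percentile(p[:,1],[1,99]).round(4),"x",np.percentile(p[:,0],[1,99]).round(4))
                                                                                        ~~~~~~~~~~~~~^^^^^^^^^^^^^^^
    return _quantile_unchecked(
        a, q, axis, out, overwrite_input, method, keepdims, weights)
    return _ureduce(a,
                    func=_quantile_ureduce_func,
    ...<5 lines>...
                    overwrite_input=overwrite_input,
                    method=method)
    r = func(a, **kwargs)
    result = _quantile(arr,
                       quantiles=q,
    ...<2 lines>...
                       out=out,
                       weights=wgt)
    slices_having_nans = np.isnan(arr[-1, ...])
                                  ~~~^^^^^^^^^
IndexError: index -1 is out of bounds for axis 0 with size 0
```

View pics/w6.png

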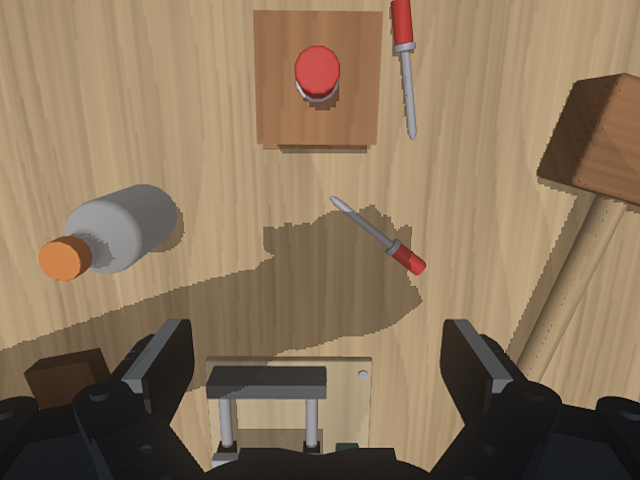

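The wrist view shows the rod's handle at (317,70) px on the square stand. The two thinner red look-alikes are at (408,258) and (402,20), clear of the descent. I'll measure the handle.

```bash
cat > rod.py <<'E'
from h import *
import sys
D=snap("wrist",sys.argv[1]);P=cloud(D);X,Y,Z=P[...,0],P[...,1],P[...,2]
f=D["frame"].astype(int);red=(f[...,0]>110)&(f[...,1]<90)&(f[...,2]<90)
q=P[red&(abs(Z-.176)<.003)&(abs(X-.584)<.04)&(abs(Y-.35)<.04)];print(len(q),"handle top",cv2.minEnclosingCircle(q[:,:2].astype(np.float32)))
q=P[(abs(Z-.118)<.002)&(abs(X-.584)<.06)&(abs(Y-.35)<.06)];print("stand",cv2.minAreaRect(q[:,:2].astype(np.float32)))
E
python3 rod.py w7; python3 d.py .584 .348 .22 0
```

```text
1691 handle top ((0.5828993320465088, 0.34708184003829956), 0.011819693259894848)
stand ((0.5829740166664124, 0.3468751311302185), (0.08020532876253128, 0.08012111485004425), 89.62873840332031)
t 6.35 pos [0.5837 0.2505 0.2305] F [ 1.5 -1.   0.1] w 0.0853
shift [ 0.0008 -0.0974  0.0106] turn [-0.01  0.1   0.25] az 0.25 q [ 23.  19.  30. 101.   0. 113.]
```

```bash
python3 -m crank '[[[-0.0005,-0.04,0],[0,0,0],1],[[-0.0005,-0.08,0],[0,0,0],1],[[-0.0005,-0.0965,0],[0,0,0],1],[[-0.0005,-0.0965,0.03],[0,0,0],1],[[-0.0005,-0.0965,0.06],[0,0,0],1],[[-0.0005,-0.0965,0.06],[0,0,0],1]]'; python3 rod.py w8; python3 d.py .583 .347 .094 0
```

```text
time: 6.85
tool_pos: [0.5813, 0.3414, 0.1646]
tool_rot: [[1.0, 0.0, -0.009], [0.0, -1.0, -0.006], [-0.009, 0.006, -1.0]]
force: [-1.0, -1.0, -2.2]
width: 0.0853
2092 handle top ((0.5830966830253601, 0.34714841842651367), 0.011778490617871284)
stand ((0.5829808115959167, 0.34676045179367065), (0.08060993999242783, 0.08025843650102615), 89.66861724853516)
t 6.9 pos [0.5819 0.3415 0.1684] F [0.4 0.1 1.2] w 0.0853
shift [ 0.0016 -0.0058  0.0744] turn [ 0.21  0.36 -0.01] az -0.01 q [ 30.  23.  29.  96.  -0. 120.]
```

View pics/w8.png

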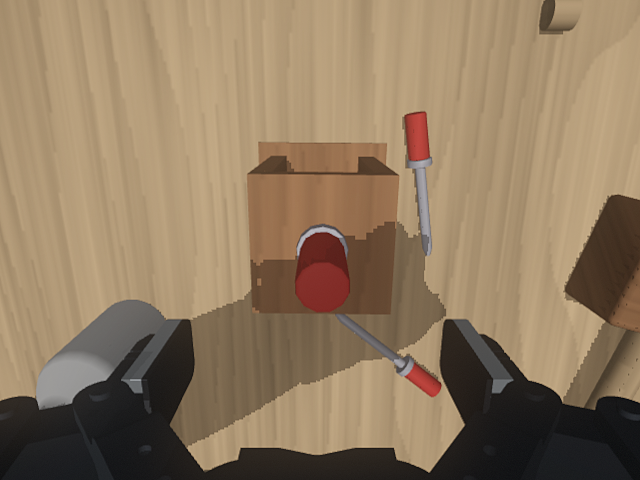

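```bash
python3 -m crank '[[[0,0,0],[0,0,0],1],[[0,0,0],[0,0,0],1],[[0,0,0.01],[0,0,0],1]]'; python3 d.py .583 .347 .094 0
```

```text
time: 7.15
tool_pos: [0.5851, 0.3434, 0.1671]
tool_rot: [[1.0, -0.001, 0.006], [-0.001, -1.0, 0.004], [0.006, -0.004, -1.0]]
force: [0.2, -0.3, 0.2]
width: 0.085
t 7.15 pos [0.5851 0.3434 0.1671] F [ 0.2 -0.3  0.2] w 0.085
shift [-0.0026 -0.0034  0.0731] turn [-0.2  -0.34 -0.03] az -0.03 q [ 30.  23.  28.  95.   0. 120.]
```

```bash
python3 -m crank '[[[0,-0.003,0.01],[0,0,0],1],[[0,-0.003,0.025],[0,0,0],1],[[0,-0.003,0.04],[0,0,0],1],[[0,-0.003,0.052],[0,0,0],1],[[0,-0.003,0.06],[0,0,0],1],[[0,-0.003,0.063],[0,0,0],1],[[0,-0.003,0.063],[0,0,0],1],[[0,-0.003,0.063],[0,0,0],1]]'; python3 d.py .583 .347 .094 0; python3 rod.py w9
```

```text
time: 7.82
tool_pos: [0.5838, 0.3463, 0.1002]
tool_rot: [[1.0, 0.0, 0.001], [0.0, -1.0, 0.001], [0.001, -0.001, -1.0]]
force: [-0.6, -0.5, 0.7]
width: 0.0854
t 7.8167 pos [0.5838 0.3463 0.1002] F [-0.6 -0.5  0.7] w 0.0854
shift [-0.0008 -0.0007  0.0062] turn [-0.04 -0.06  0.  ] az 0.0 q [ 31.  22.  20.  87.   0. 121.]
4454 handle top ((0.5828946232795715, 0.34728607535362244), 0.011832965537905693)
stand ((0.5830415487289429, 0.34680044651031494), (0.0810912549495697, 0.08033455908298492), 89.59705352783203)
```

View pics/w9.png

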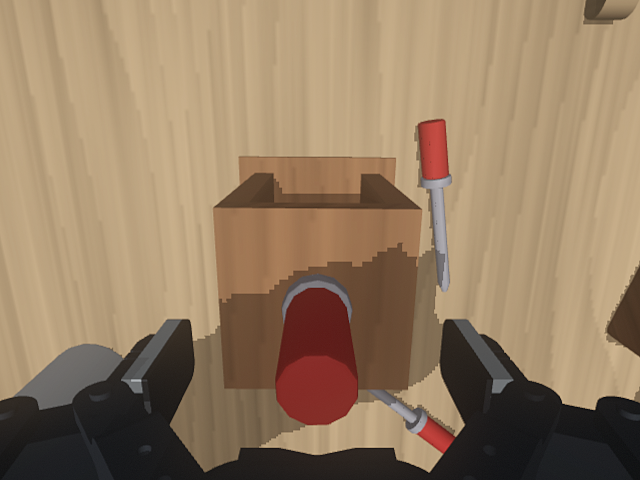

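The handle lies centred between the jaws at (317,340) px. I'll close on it.

```bash
python3 -m crank '[[[-0.0005,-0.0005,0.004],[0,0,0],0.6],[[-0.0005,-0.0005,0.004],[0,0,0],0.3],[[-0.0005,-0.0005,0.004],[0,0,0],0],[[-0.0005,-0.0005,0.004],[0,0,0],0],[[-0.0005,-0.0005,0.004],[0,0,0],0],[[-0.0005,-0.0005,0.004],[0,0,0],0],[[-0.0005,-0.0005,0.004],[0,0,0],0],[[-0.0005,-0.0005,0.004],[0,0,0],0]]'; python3 d.py .583 .347 .094 0; python3 rod.py w10
```

```text
time: 8.53
tool_pos: [0.5831, 0.3466, 0.0955]
tool_rot: [[1.0, 0.0, 0.0], [0.0, -1.0, 0.0], [0.0, -0.0, -1.0]]
force: [0.5, -0.4, 2.5]
width: 0.0225
t 8.5333 pos [0.5831 0.3466 0.0955] F [ 0.5 -0.4  2.5] w 0.0225
shift [-0.0001 -0.0004  0.0015] turn [-0.02 -0.03  0.  ] az 0.0 q [ 31.  22.  19.  87.   0. 121.]
4759 handle top ((0.5820351839065552, 0.34741705656051636), 0.012041427195072174)
stand ((0.5830367803573608, 0.35482773184776306), (0.06502945721149445, 0.0802612155675888), 89.50096130371094)
```

View pics/w10.png

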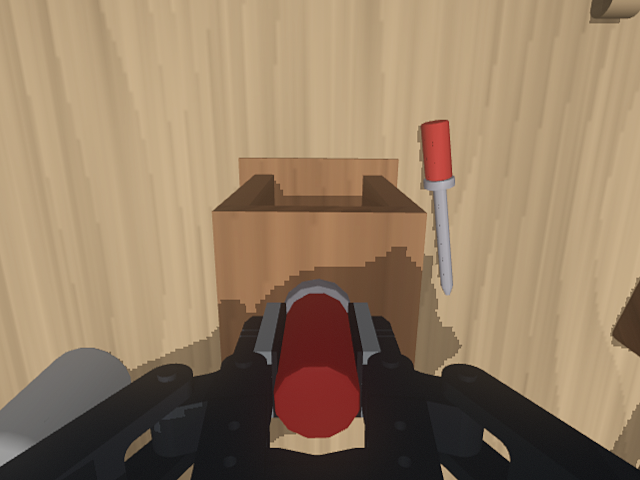

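Gripped at width 22.5 mm. Lifting now; tip z = TCP z - 0.0895.

```bash
python3 -m crank '[[[0,0,-0.008],[0,0,0],0],[[0,0,-0.022],[0,0,0],0],[[0,0,-0.04],[0,0,0],0],[[0,0,-0.06],[0,0,0],0],[[0,0,-0.08],[0,0,0],0],[[0,0,-0.10],[0,0,0],0],[[0,0,-0.12],[0,0,0],0],[[0,0,-0.14],[0,0,0],0]]'; python3 -m crank '[[[0,0,-0.008],[0,0,0],0],[[0,0,-0.008],[0,0,0],0],[[0,0,-0.008],[0,0,0],0]]'; python3 d.py .583 .347 .244 0; python3 - <<'E'
from h import *
snap("side","side6")
E
```

```text
time: 9.25
tool_pos: [0.5825, 0.3464, 0.2363]
tool_rot: [[1.0, 0.0, -0.0], [0.0, -1.0, -0.0], [-0.0, 0.0, -1.0]]
force: [0.3, 0.3, -0.6]
width: 0.0226
time: 9.5
tool_pos: [0.583, 0.3467, 0.2431]
tool_rot: [[1.0, 0.0, 0.0], [0.0, -1.0, 0.0], [0.0, -0.0, -1.0]]
force: [0.2, 0.3, -1.6]
width: 0.0227
t 9.5 pos [0.583  0.3467 0.2431] F [ 0.2  0.3 -1.6] w 0.0227
shift [-0.     -0.0003 -0.0009] turn [-0.01 -0.01  0.01] az 0.01 q [ 31.  26.  41. 105.   0. 121.]
```

View pics/side6.png

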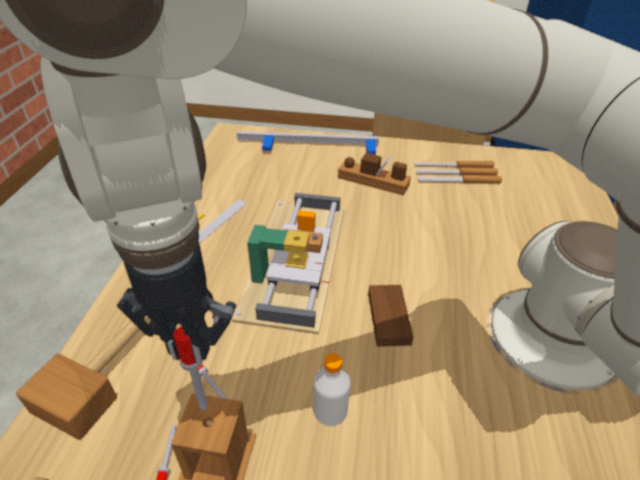

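The rod is out of the stand and hangs upright, with its tip at about (205,405) px above the stand hole. Now to the bridge.

```bash
python3 -m crank '[[[-0.001,0.01,0],[0,0,0],0],[[-0.004,0.03,0],[0,0,0],0],[[-0.008,0.06,0],[0,0,0],0],[[-0.012,0.095,0],[0,0,0],0],[[-0.017,0.13,0],[0,0,0],0],[[-0.021,0.165,0],[0,0,0],0],[[-0.025,0.20,0],[0,0,0],0],[[-0.030,0.235,0],[0,0,0],0]]'; python3 -m crank '[[[-0.004,0.035,0],[0,0,0],0],[[-0.008,0.07,0],[0,0,0],0],[[-0.012,0.10,0],[0,0,0],0],[[-0.016,0.125,0],[0,0,0],0],[[-0.018,0.145,0],[0,0,0],0],[[-0.020,0.16,0],[0,0,0],0],[[-0.021,0.168,0],[0,0,0],0],[[-0.021,0.169,0],[0,0,0],0]]'; python3 -m crank '[[[0,0,0],[0,0,0],0],[[0,0,0],[0,0,0],0],[[0,0,0],[0,0,0],0],[[0,0,0],[0,0,0],0]]';  python3 d.py .532 -.057 .244 0; python3 - <<'E'
from h import *
snap("side","side7");snap("scene","scene7");snap("wrist","w11")
for n,x0,y0 in(("side7",220,120),("scene7",260,150)):
    d=load(n);cv2.imwrite("pics/%sc.png"%n,cv2.resize(d["frame"][y0:y0+190,x0:x0+140],None,fx=4,fy=3.1)[:,:,::-1])
E
```

```text
time: 10.22
tool_pos: [0.5519, 0.1099, 0.2418]
tool_rot: [[1.0, 0.0, -0.002], [0.0, -1.0, -0.0], [-0.002, 0.0, -1.0]]
force: [-0.0, 0.1, -1.8]
width: 0.0227
time: 10.88
tool_pos: [0.5313, -0.0585, 0.2423]
tool_rot: [[1.0, -0.002, -0.001], [-0.002, -1.0, 0.0], [-0.001, -0.0, -1.0]]
force: [-0.7, 0.7, -2.5]
width: 0.0231
time: 11.22
tool_pos: [0.532, -0.0566, 0.2431]
tool_rot: [[1.0, 0.001, -0.0], [0.001, -1.0, 0.0], [-0.0, -0.0, -1.0]]
force: [0.2, -1.0, -0.6]
width: 0.0232
t 11.2167 pos [ 0.532  -0.0566  0.2431] F [ 0.2 -1.  -0.6] w 0.0232
shift [-0.      0.0004 -0.0009] turn [-0.01  0.01  0.07] az 0.07 q [ -6.   4.  14. 100.   0.  84.]
```

View pics/side7c.png

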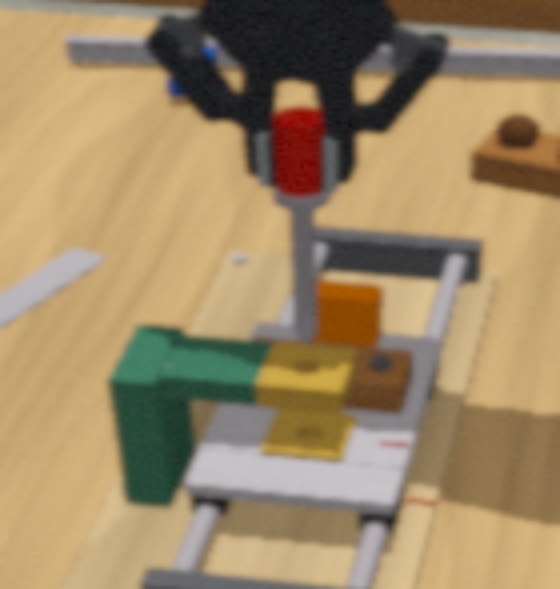

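View pics/scene7c.png

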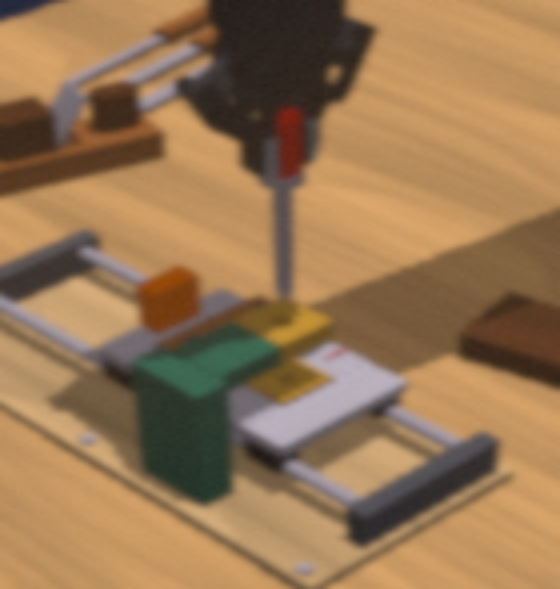

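View pics/w11.png

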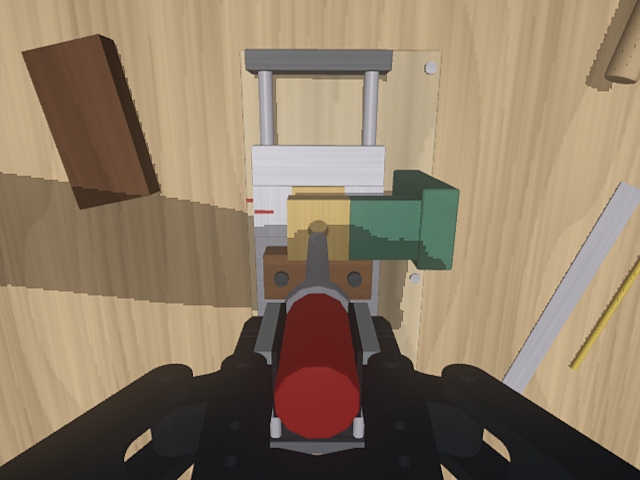

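The rod is above the bridge bushing, with the nose at about (318,233) px in the wrist view and the hole just beside it. I'll fit the shaft axis and the brass block in each view.

```bash
cat > ax.py <<'E'
from h import *
from scipy.optimize import least_squares
import sys
zlo,zhi,cx,cy=map(float,sys.argv[1:5])
for n in sys.argv[5:]:
    D=load(n);P=cloud(D);X,Y,Z=P[...,0],P[...,1],P[...,2]
    q=P[(abs(X-cx)<.015)&(abs(Y-cy)<.015)&(Z>zlo)&(Z<zhi)]
    q=q[np.isfinite(q[:,0])];zm=(zlo+zhi)/2
    r=least_squares(lambda p:np.hypot(q[:,0]-p[0]-p[2]*(q[:,2]-zm),q[:,1]-p[1]-p[3]*(q[:,2]-zm))-.006,[cx,cy,0,0],loss="soft_l1",f_scale=.001)
    p=r.x;print(n,len(q),"axis mid",p[:2].round(4),"slope",p[2:].round(3),"rms",np.sqrt(np.mean(r.fun**2)).round(4),"at .13",(p[:2]+p[2:]*(.13-zm)).round(4))
    br=cv2.inRange(cv2.cvtColor(D["frame"],cv2.COLOR_RGB2HSV),(18,110,70),(30,255,255))>0
    b=P[br&(abs(Z-.13)<.003)&(abs(X-.532)<.04)&(abs(Y+.057)<.04)]
    if len(b)>30: print("  brass",len(b),np.percentile(b[:,:2],[2,98],axis=0).mean(0).round(4),np.ptp(np.percentile(b[:,:2],[2,98],axis=0),axis=0).round(4))
E
python3 ax.py .17 .255 .532 -.057 w11 side7 scene7
```

```text
w11 927 axis mid [ 0.5317 -0.0567] slope [-0.002  0.002] rms 0.0002 at .13 [ 0.5318 -0.0568]
  brass 1350 [ 0.5325 -0.0641] [0.0427 0.0309]
side7 223 axis mid [ 0.5332 -0.0557] slope [-0.002 -0.005] rms 0.001 at .13 [ 0.5334 -0.0553]
  brass 297 [ 0.5331 -0.0564] [0.0424 0.0434]
scene7 144 axis mid [ 0.5304 -0.055 ] slope [-0.008 -0.005] rms 0.0016 at .13 [ 0.5311 -0.0546]
  brass 188 [ 0.5329 -0.0562] [0.0441 0.0441]
```

```bash
python3 -m crank '[[[0.0005,0.0012,0],[0,0,0],0],[[0.0005,0.0012,0.008],[0,0,0],0],[[0.0005,0.0012,0.016],[0,0,0],0],[[0.0005,0.0012,0.021],[0,0,0],0],[[0.0005,0.0012,0.025],[0,0,0],0],[[0.0005,0.0012,0.028],[0,0,0],0],[[0.0005,0.0012,0.031],[0,0,0],0],[[0.0005,0.0012,0.031],[0,0,0],0]]'; python3 d.py .5325 -.058 .1225 0; python3 - <<'E'
from h import *
snap("side","side8");snap("wrist","w12")
E
python3 ax.py .145 .225 .532 -.057 w12 side8
```

```text
time: 12.03
tool_pos: [0.5322, -0.0586, 0.2116]
tool_rot: [[1.0, 0.0, -0.001], [0.0, -1.0, 0.0], [-0.001, -0.0, -1.0]]
force: [-0.3, -0.1, -1.7]
width: 0.0227
t 12.0333 pos [ 0.5322 -0.0586  0.2116] F [-0.3 -0.1 -1.7] w 0.0227
shift [ 0.0003 -0.0006  0.0891] turn [-0.01  0.04  0.  ] az 0.0 q [-6.  3. 10. 97.  0. 84.]
w12 882 axis mid [ 0.5319 -0.0585] slope [-0.002  0.002] rms 0.0002 at .13 [ 0.532  -0.0586]
  brass 1947 [ 0.5325 -0.0635] [0.0425 0.0326]
side8 187 axis mid [ 0.5334 -0.0579] slope [-0.004 -0.002] rms 0.0011 at .13 [ 0.5336 -0.0578]
  brass 262 [ 0.5331 -0.0558] [0.0425 0.0422]
```

View pics/w12.png

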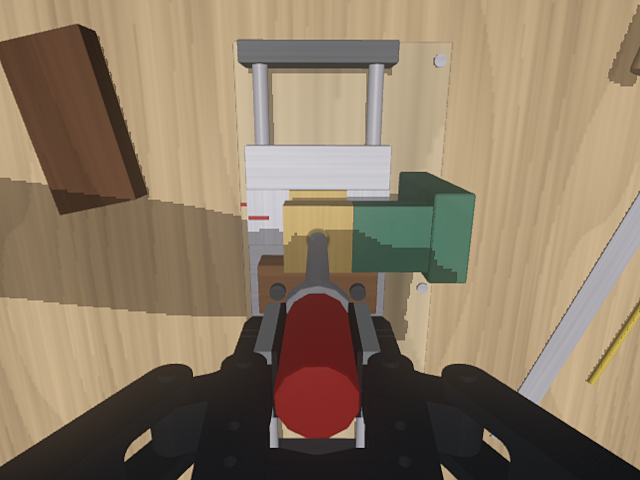

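```bash
python3 - <<'E'
from h import *
d=load("w12");a=cv2.resize(d["frame"][190:310,250:390],None,fx=5,fy=5,interpolation=cv2.INTER_CUBIC);cv2.imwrite("pics/w12c.png",a[:,:,::-1])
P=cloud(d);
for v in range(225,262,4): print(v,P[v,318].round(4))
E
```

```text
225 [ 0.5326 -0.0485  0.1297]
229 [ 0.5326 -0.0515  0.1282]
233 [ 0.5326 -0.0528  0.133 ]
237 [ 0.5326 -0.0524  0.144 ]
241 [ 0.5325 -0.0524  0.1525]
245 [ 0.5325 -0.0524  0.1607]
249 [ 0.5325 -0.0525  0.1681]
253 [ 0.5325 -0.0526  0.175 ]
257 [ 0.5325 -0.0527  0.1816]
261 [ 0.5324 -0.0524  0.1889]
```

View pics/w12c.png

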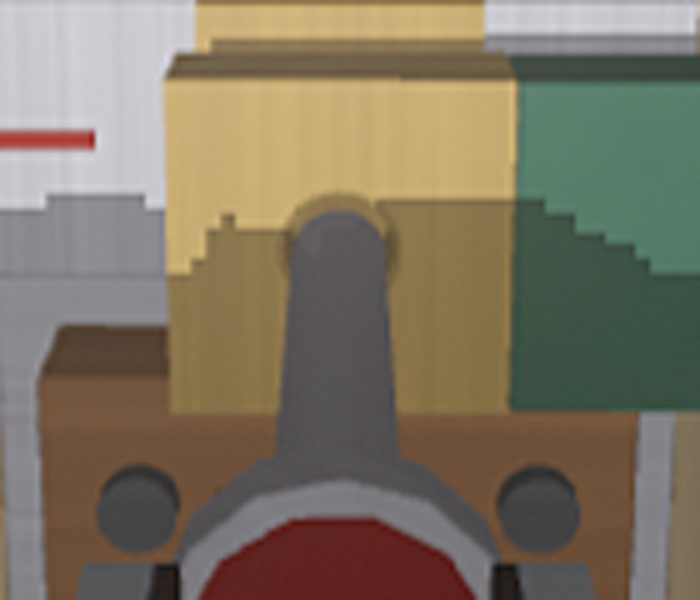

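The close crop shows the nose inside the hole, about 1 mm too far in -y. I'll nudge it and keep going down while watching the force.

```bash
python3 -m crank '[[[0,-0.0007,0.002],[0,0,0],0],[[0,-0.0007,0.005],[0,0,0],0],[[0,-0.0007,0.008],[0,0,0],0],[[0,-0.0007,0.011],[0,0,0],0],[[0,-0.0007,0.011],[0,0,0],0]]'; python3 d.py .5325 -.058 .1225 0;python3 -m crank '[[[0,0,0.003],[0,0,0],0],[[0,0,0.006],[0,0,0],0],[[0,0,0.009],[0,0,0],0],[[0,0,0.012],[0,0,0],0],[[0,0,0.015],[0,0,0],0],[[0,0,0.015],[0,0,0],0]]'; python3 d.py .5325 -.058 .1225 0; python3 - <<'E'
from h import *
snap("wrist","w13");snap("side","side9")
d=load("w13");a=cv2.resize(d["frame"][190:310,250:390],None,fx=5,fy=5,interpolation=cv2.INTER_CUBIC);cv2.imwrite("pics/w13c.png",a[:,:,::-1])
d=load("side9");a=cv2.resize(d["frame"][160:320,240:360],None,fx=4.5,fy=3.7);cv2.imwrite("pics/side9c.png",a[:,:,::-1])
E
```

```text
time: 12.55
tool_pos: [0.5322, -0.0579, 0.2003]
tool_rot: [[1.0, 0.0, -0.001], [0.0, -1.0, 0.0], [-0.001, -0.0, -1.0]]
force: [-0.4, -0.2, -2.3]
width: 0.0222
t 12.55 pos [ 0.5322 -0.0579  0.2003] F [-0.4 -0.2 -2.3] w 0.0222
shift [0.0004 0.0001 0.0778] turn [-0.01  0.06  0.01] az 0.01 q [-6.  3.  8. 95.  0. 84.]
time: 13.05
tool_pos: [0.5322, -0.058, 0.1854]
tool_rot: [[1.0, 0.0, -0.001], [0.0, -1.0, 0.0], [-0.001, -0.0, -1.0]]
force: [0.5, 0.4, -2.1]
width: 0.0229
t 13.05 pos [ 0.5322 -0.058   0.1854] F [ 0.5  0.4 -2.1] w 0.0229
shift [0.0004 0.     0.0629] turn [-0.    0.05  0.  ] az 0.0 q [-6.  3.  6. 94. -0. 84.]
```

View pics/w13c.png

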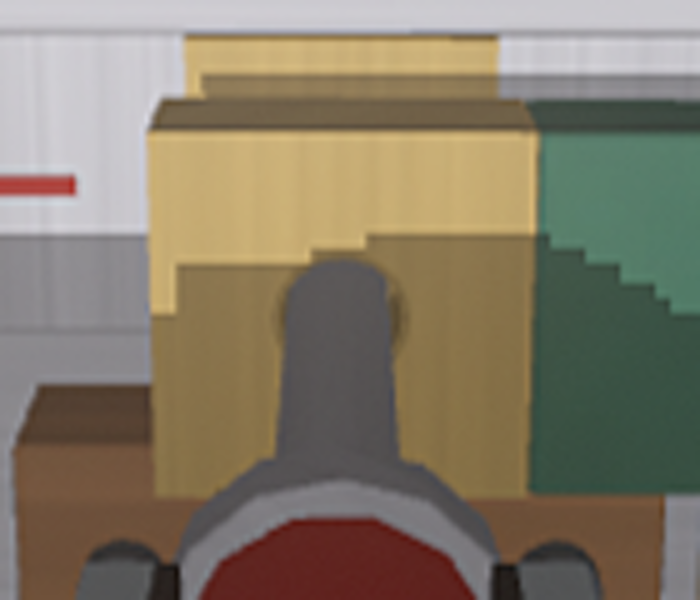

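View pics/side9c.png

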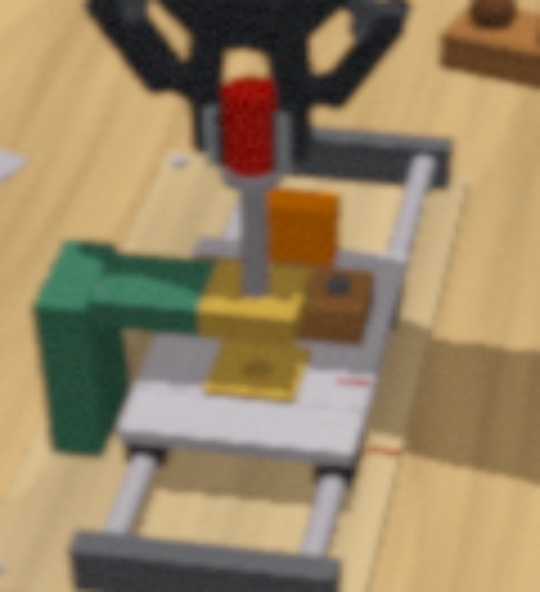

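```bash
python3 -m crank '[[[0,0.0002,0.005],[0,0,0],0],[[0,0.0003,0.010],[0,0,0],0],[[0,0.0003,0.015],[0,0,0],0],[[0,0.0003,0.019],[0,0,0],0],[[0,0.0003,0.022],[0,0,0],0],[[0,0.0003,0.025],[0,0,0],0],[[0,0.0003,0.028],[0,0,0],0],[[0,0.0003,0.028],[0,0,0],0]]'; python3 d.py .5325 -.058 .1225 0; python3 - <<'E'
from h import *
snap("side","side10")
d=load("side10");a=cv2.resize(d["frame"][160:320,240:360],None,fx=4.5,fy=3.7);cv2.imwrite("pics/side10c.png",a[:,:,::-1])
E
```

```text
time: 13.82
tool_pos: [0.5322, -0.0582, 0.1575]
tool_rot: [[1.0, 0.0, -0.001], [0.0, -1.0, 0.0], [-0.001, -0.0, -1.0]]
force: [-0.0, 0.3, -1.5]
width: 0.0221
t 13.8167 pos [ 0.5322 -0.0582  0.1575] F [-0.   0.3 -1.5] w 0.0221
shift [ 0.0003 -0.0002  0.035 ] turn [-0.01  0.04  0.01] az 0.01 q [-6.  2.  3. 91.  0. 84.]
```

View pics/side10c.png

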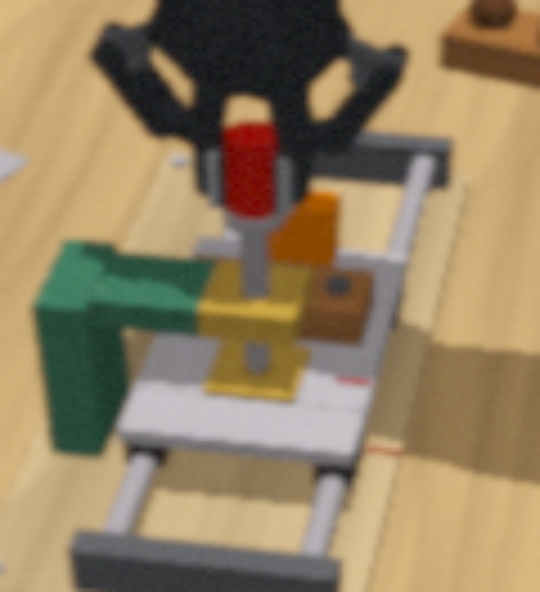

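The nose has entered the lower bushing at crop (258,368), with negligible force. I'll finish the descent.

```bash
python3 -m crank '[[[0,0,0.003],[0,0,0],0],[[0,0,0.006],[0,0,0],0],[[0,0,0.009],[0,0,0],0],[[0,0,0.012],[0,0,0],0],[[0,0,0.015],[0,0,0],0],[[0,0,0.018],[0,0,0],0],[[0,0,0.021],[0,0,0],0],[[0,0,0.021],[0,0,0],0]]'; python3 -m crank '[[[0,0,0.003],[0,0,0],0],[[0,0,0.006],[0,0,0],0],[[0,0,0.009],[0,0,0],0],[[0,0,0.012],[0,0,0],0],[[0,0,0.014],[0,0,0],0],[[0,0,0.014],[0,0,0],0],[[0,0,0.014],[0,0,0],0]]';python3 d.py .5325 -.058 .1225 0; python3 - <<'E'
from h import *
for n in("side","scene","wrist"): snap(n,n+"11")
d=load("side11");a=cv2.resize(d["frame"][160:320,240:360],None,fx=4.5,fy=3.7);cv2.imwrite("pics/side11c.png",a[:,:,::-1])
d=load("scene11");a=cv2.resize(d["frame"][170:330,240:400],None,fx=4.5,fy=3.7);cv2.imwrite("pics/scene11c.png",a[:,:,::-1])
D=load("wrist11");P=cloud(D);f=D["frame"].astype(int);red=(f[...,0]>100)&(f[...,1]<80)&(f[...,2]<80)
q=P[red&(abs(P[...,0]-.532)<.02)&(abs(P[...,1]+.058)<.02)];print("handle top z",np.percentile(q[:,2],[50,95,99]))
E
python3 ax.py .131 .145 .532 -.058 side11 wrist11
```

```text
time: 14.53
tool_pos: [0.5321, -0.0582, 0.1364]
tool_rot: [[1.0, 0.0, -0.001], [0.0, -1.0, 0.0], [-0.001, -0.0, -1.0]]
force: [0.4, 0.1, -2.8]
width: 0.0227
time: 15.12
tool_pos: [0.5324, -0.0582, 0.1231]
tool_rot: [[1.0, 0.0, -0.0], [0.0, -1.0, 0.0], [-0.0, -0.0, -1.0]]
force: [-1.0, 0.8, -2.1]
width: 0.023
t 15.1167 pos [ 0.5324 -0.0582  0.1231] F [-1.   0.8 -2.1] w 0.023
shift [ 0.0001 -0.0002  0.0006] turn [-0.    0.01  0.01] az 0.01 q [-6.  2. -1. 87. -0. 84.]
handle top z [0.20281241 0.20374341 0.20414574]
side11 52 axis mid [ 0.5348 -0.0574] slope [ 0.671 -0.241] rms 0.0056 at .13 [ 0.5295 -0.0555]
  brass 230 [ 0.533  -0.0554] [0.0429 0.0421]
wrist11 4 axis mid [ 0.5282 -0.0492] slope [ 0.519 -0.2  ] rms 0.0 at .13 [ 0.524  -0.0476]
  brass 3100 [ 0.5325 -0.0484] [0.0423 0.0236]
```

View pics/side11c.png

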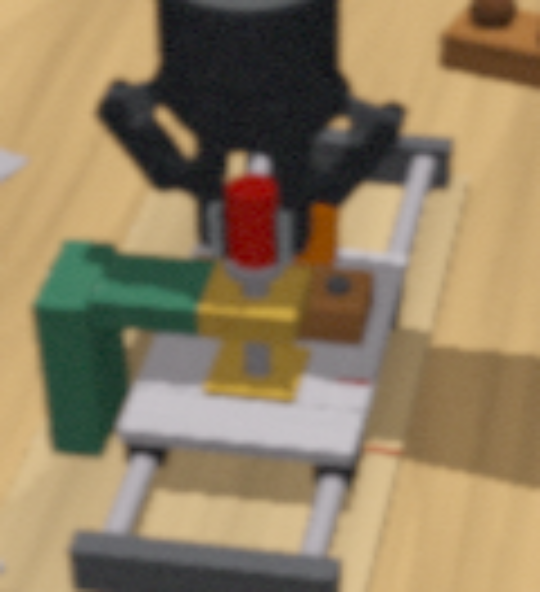

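View pics/scene11c.png

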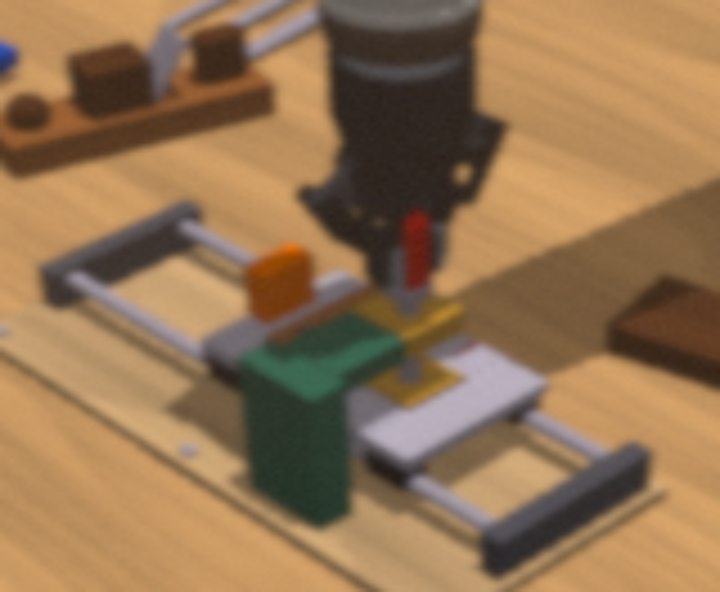

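View pics/wrist11.png

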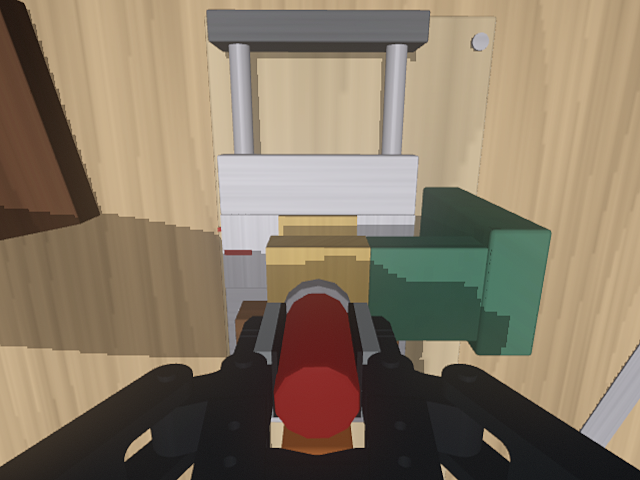

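The handle top is at z = 0.203, which puts the collar underside at 0.145, 15 mm above the bridge, and the tip at about 0.033. The shaft runs through both brass blocks, and the red marks haven't shifted. I'll let it settle and then hand in.

```bash
python3 -m crank '[[[0,0,0],[0,0,0],0],[[0,0,0],[0,0,0],0],[[0,0,0],[0,0,0],0],[[0,0,0],[0,0,0],0],[[0,0,0],[0,0,0],0],[[0,0,0],[0,0,0],0]]'; python3 - <<'E'
from h import *
D=snap("wrist","w12f");P=cloud(D);f=D["frame"].astype(int);X,Y,Z=P[...,0],P[...,1],P[...,2];red=(f[...,0]>100)&(f[...,1]<80)&(f[...,2]<80)
q=P[red&(abs(X-.532)<.02)&(abs(Y+.058)<.02)];print("handle top z",np.median(q[q[:,2]>.2][:,2]))
q=P[red&(X<.5)&(X>.45)];print("marks y", [ (P[red&(X>a)&(X<b)&(Y<0)&(Y>-.1)].mean(0).round(4)) for a,b in((.455,.477),(.477,.5))])
s=readout.sense();print(s["tool_pos"],s["force"],s["width"],s["dq"].round(2))
from bench import job_done; print(job_done())
E
```

```text
time: 15.77
tool_pos: [0.5325, -0.0582, 0.1232]
tool_rot: [[1.0, 0.0, 0.0], [0.0, -1.0, 0.0], [0.0, -0.0, -1.0]]
force: [-0.7, -0.3, -2.3]
width: 0.0226
handle top z 0.2026634148635975
marks y [array([ 0.4639, -0.058 ,  0.0117]), array([ 0.4866, -0.0611,  0.0681])]
[ 0.53247109 -0.05826039  0.12320783] [ 0.35490089 -0.3961124  -0.88224974] 0.022435907245297974 [-0.03  0.1   0.07  0.05  0.01 -0.05]
the job is handed in; nothing more can be done
None
```

I pushed the carriage into its station, took the large red-handled rod from the stand and threaded it through both bushings. I handed in at about 16 s, still holding the rod; no verdict was reported.

**Last checks:**
- **Height:** the handle top measured z = 0.203. That puts the collar about 15 mm above the bridge and the tip about 17 mm below the carriage bushing's underside. I worked both out from the handle top; I didn't see the nose below directly.
- **Grip:** the fingers are closed on the handle at 22.4 mm, the arm is at rest, and the wrist load is about the rod's weight with no binding.
- **Alignment:** the shaft axis measured upright to within 0.003 rad in the last wrist-camera fit, before it entered the hole. The final shaft fits had too few visible points to be any use.

**What failed or disagreed:**
- **First push:** it passed over the block without touching. The wrist camera and both fixed cameras showed the real fingertips about 36 mm short of the reported TCP. I corrected for that from then on.
- **Carriage marks:** the final wrist picture read the red marks as 3 mm apart (-0.058 on the base, -0.061 on the carriage). That is inside the 4 mm limit but only just. Just after the push the side camera read them 0.5 mm apart, and they had not shifted in later views. I put the 3 mm down to edge-pixel noise, but I did not settle it before handing in.

The glue bottle, plane and offcut were not touched.

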